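# Fit the stop and load the roller rack

## Robot

A 6-joint arm with a two-finger parallel gripper is mounted at the origin on a cart in front of the work surface, level with it; the furniture and walls round the work are solid. World frame = base frame: x ahead of the robot, y to its left, z up, the work surface at z = 0. Lengths are in m, angles in rad, forces in N, time in s.
With the tool pointing down it reaches from about 0.325 to 0.775 m from the base axis. Payload 9.3 kg.
Tool frame: the origin (TCP) lies between the finger pads; the fingertips stand 22 mm ahead of it and the grasp point (between the pads) lies 3 mm ahead of it; z points along the fingers, y is the line along which they close (so a half turn about z gives the same grasp; the last joint's range is limited). The gripper opens to 85 mm and grips with 20 to 120 N. Pads are 22 mm wide; open, the fingers measure 114 mm over their backs; the gripper's body (76 mm by 85 mm) begins 54 mm behind the grasp point. The pads swing forward as they close: fully open they stand 13 mm farther back than shut.
Start: joints at [1.137, 0.259, 0.021, 1.334, 0, 1.418], TCP at [0.152, 0.528, 0.253] pointing down, gripper open.
Joint ranges: [-3.04, 3.04], [-0.91, 1.82], [-1.04, 1.36], [-1.92, 1.95], [-1.52, 1.45], [-3.14, 3.14]. Speed limits (rad/s): [2.22, 2.22, 2.79, 3.14, 3.14, 3.14].

## Interface

Orientations are given as a unit quaternion [x, y, z, w].
In Python, from plant import * gives the robot as it stands. The module is installed in compiled form; this text tells all that it offers.
- The arm moves only by the tool send_rows, never from a script. Its argument "moves" is a list that holds one entry, the list of rows, each a list of 7 numbers: the closure, from -1 (fully open) to 1 (shut), then the shift along the world's x, y, z in m, then the turn, a rotation vector about the world's x, y, z in rad. In form: [[[hand, x, y, z, wx, wy, wz], ...]]. A call has 1 to 5 rows; each row shifts and turns the commanded pose from where the row before left it; what a row does not reach is not made up. A row lasts 1/12 s, in which the tool goes at most 41.7 mm and 7.16 degrees, less where a joint would pass 70% of its speed; a pose out of reach is approached as far as the arm can. A call with a gripper value outside its range is refused whole. The fingers move at their own pace and stop on an object; "newtons" is the grip in N (left out, the last holds). Time passes only in rows, so rows that do not move let the fingers close. It gives the time, the measured TCP pose, the force, the opening and the grip force at its end, in the units of the state.
- get_obs(): the state, without advancing time (a new reading comes with each control period).
- camera(name): name is "scene" or "top" or "wrist"; returns a dict with "color" (384x512x3 uint8, red, green, blue), "depth" (384x512 float32, m along the optical axis (not along the pixel's ray), 0 where there is no reading), "intrinsics" (3x3 intrinsics, pixels), "origin" and "attitude" of the camera in the world. Camera axes: x right, y down, z forward; pixel columns grow to the right and rows downward; lengths in m; the calibration is good to about 2 mm. A picture is of the moment at which its call begins.
- sign_off(): hands the job in; it is judged then, once.
The state is a dict: "time_s": time; "qpos": joint angles; "dq": joint speeds; "joint_torque": joint torques, N m; "tool_pos": TCP position; "tool_rot": TCP orientation; "ft_force": force on the tool from outside, world axes, zero at the start; "torque": the same for the moment, N m; "width": opening from 0.0 (shut) to 1.0 (fully open); "grasp_force": force on a finger pad.
Only numpy, scipy, OpenCV 4.12 (cv2) and the standard library are available. Lean on these libraries where they do the work, as an engineer would, in place of code of your own. Each camera call takes 0.05 s, during which the arm holds its last target. There are 200 camera calls.

## Task

Get the sloping roller rack ready for use: first set the loose wooden stop into the recess at the rack's low end and press it down until it sits fully home, with its head flat on the end block. Then put every flat white carton lying scattered along the front of the desk lengthwise on the open high end of the rollers, large ones in the wide lane and small ones in the narrow lane, so that each rolls down under the hood and comes to rest against the stop or the carton before it. Leave the pot, the tape, the cartons stacked at the back by the lamp and the rest of the bench as they are.

Things in the scene. Friction and masses are not known exactly. Their poses are not given: they have to be found in the camera images.
- rack: fixed roller rack on the desk, about 140 x 370 mm: two side-by-side roller lanes that slope down 7 degrees towards its +y, and a grey end block at the low end whose flat top is 30 mm above the desk. Origin on the desk under its middle; x across the lanes, y along them (level, downhill), z up
- recess (a point): centre of the mouth of the black recess in the end block's top (rack frame 0, +148, +30 mm); 84 (rack x) by 34 (rack y) mm, 24 mm deep. A sprung ball in each long wall holds the stop up about 10 mm proud until it is pushed down with roughly 10 N; then it snaps home
- bed: the sloping bed, fixed to the rack. Origin on the plane of the roller tops, midway across, in line with the uphill face of the fitted stop (rack frame 0, +120, +36 mm); y points downhill along the rollers, x across, z square to them. Rollers from y -6 to -306 mm, 20 mm thick, free-turning; cartons roll at about 0.1 m/s. Side rails and divider, 4 mm thick, stand 8 mm above the rollers
- wide_load (a point): point on the roller tops in the middle of the wide lane's open high end (bed frame +28, -235, 0 mm), where the middle of a carton may be set down. Lane 70 mm wide, for the large cartons
- narrow_load (a point): the same in the narrow lane (bed frame -37, -235, 0 mm). Lane 52 mm wide, for the small cartons
- hood (a point): middle of the top of the clear hood that roofs both lanes from bed y -50 to -165 mm; underside 40 mm, top 43 mm above the rollers. Cartons cannot be set down under it: they roll in from the high end and halt at the stop; without the stop they run off the low end
- stop: loose wooden stop, 50 mm tall, 0.36 kg: head 130 (x) by 56 (y) by 30 mm tall on a darker tongue 80 (x) by 30 (y) by 20 mm tall. Origin: centre of the tongue's underside; x along the 130 mm, z up. Stands on its tongue at the start; grip it across the 56 mm. Either way round fits; fully home, the head lies flat on the end block and the origin is at rack frame 0, +148, +10 mm
- large_1: large flat white printed carton, 62 x 99 x 30 mm, about 0.14 kg; may be absent. Origin: centre of its underside; y along its length, x across its width, z up. Lies flat on the desk at the start, its length within about 0.5 rad of world y
- large_2: large flat white printed carton, 62 x 99 x 30 mm, about 0.14 kg; may be absent. Origin: centre of its underside; y along its length, x across its width, z up. Lies flat on the desk at the start, its length within about 0.5 rad of world y
- small_1: small flat white printed carton, 44 x 67 x 26 mm, about 0.08 kg; may be absent. Origin: centre of its underside; y along its length, x across its width, z up. Lies flat on the desk at the start, its length within about 0.5 rad of world y
- small_2: small flat white printed carton, 44 x 67 x 26 mm, about 0.08 kg; may be absent. Origin: centre of its underside; y along its length, x across its width, z up. Lies flat on the desk at the start, its length within about 0.5 rad of world y
- small_3: small flat white printed carton, 44 x 67 x 26 mm, about 0.08 kg; may be absent. Origin: centre of its underside; y along its length, x across its width, z up. Lies flat on the desk at the start, its length within about 0.5 rad of world y
- pot: closed round white pot with a blue band, 68 mm across, 43 mm tall, loose; origin: centre of its underside. To be left alone
- tape: roll of masking tape lying flat, 103 mm across, 25 mm tall, loose; origin: centre of its underside. To be left alone

How it is judged:
By the outcome, as a careful person would: the job done as asked, in the order asked, and still so for the second after the job is handed in, with the robot touching nothing.
Of large_1, large_2, small_1, small_2, small_3 only 4 to 5 are there at a start; the rules pass over those that are not, and their reading is None.
At some moment in a run one of large_1, large_2, small_1, small_2, small_3 may be knocked a few centimetres aside while the robot is not near it.
It also fails if it takes over 192 s, if anything falls off the work surface, if the arm or the gripper's body presses on something with over 40 N, if the wrist force passes 120 N, or if a joint passes its speed limit or range.

## Working session

There is one attempt and no reset: what is moved stays moved. The work goes in short steps, Python scripts to look and compute and a tool call to move; the robot and the scene stay as the last step left them, time stands still between calls to the robot, and variables do not carry over. Pictures are saved under pics/ and viewed, at most 14 in all, crops included, and the job is handed in when it is done.

Besides the shell and the picture viewer there is one more tool, called after "Request:" as name([rows], argument=value, ...), one row to a line, values as JSON. send_rows: Moves the arm, as the interface text tells. Its arguments: {"type":"object","properties":{"moves":{"type":"array"},"newtons":{"type":"number"}},"required":["moves"]}

```bash
mkdir -p pics
cat > h.py <<'E'
from plant import *
import numpy as np, cv2
from scipy.spatial.transform import Rotation as R
def snap(n,f):
    c=camera(n); cv2.imwrite(f'pics/{f}.png',c['color'][:,:,::-1]); np.savez(f'pics/{f}.npz',**{k:np.array(v) for k,v in c.items()}); return c
def att(c):
    a=np.array(c['attitude']); return a if a.shape==(3,3) else R.from_quat(a).as_matrix()
def cloud(c):
    K=np.array(c['intrinsics']);d=c['depth'];v,u=np.mgrid[:d.shape[0],:d.shape[1]]
    p=np.stack([(u-K[0,2])/K[0,0]*d,(v-K[1,2])/K[1,1]*d,d],-1)
    w=p@att(c).T+np.array(c['origin']); w[d==0]=np.nan; return w
E
python3 - <<'E'
from h import *
o=get_obs();print(o)
for n in('top','scene'):
    c=snap(n,n+'0');print(n,c['origin'],c['attitude'])
a=cv2.imread('pics/top0.png');cv2.imwrite('pics/t0.png',cv2.resize(a,(800,600)))
E
```

```text
{'time_s': 0.0, 'qpos': array([1.13741623e+00, 2.59225497e-01, 2.07255419e-02, 1.33370909e+00,
       2.31811397e-06, 1.41817399e+00]), 'dq': array([ 0.00127233,  0.00038413, -0.00046488,  0.00034596,  0.0012604 ,
        0.00015919]), 'joint_torque': array([-1.84902970e-04, -5.55653822e+01,  3.44530320e+01,  1.38914783e-02,
       -1.74451020e-04, -1.87595433e-06]), 'tool_pos': array([0.15229864, 0.52821609, 0.25263381]), 'tool_rot': array([ 1.39918242e-01,  9.90162808e-01, -6.75921195e-04, -2.05125399e-04]), 'ft_force': array([-0.05073057,  0.03276736, -0.06183674]), 'torque': array([ 0.00041121, -0.02918367, -0.00639354]), 'grasp_force': 0.0, 'width': 1.0010967778748598}
top [0.51249453 0.00351242 1.54420636] [-0.70030761  0.71328879 -0.02083976  0.01881647]
scene [-0.18206967 -0.89393003  1.0026063 ] [ 0.8383056  -0.31855085  0.16468645 -0.41066708]
```

View pics/t0.png

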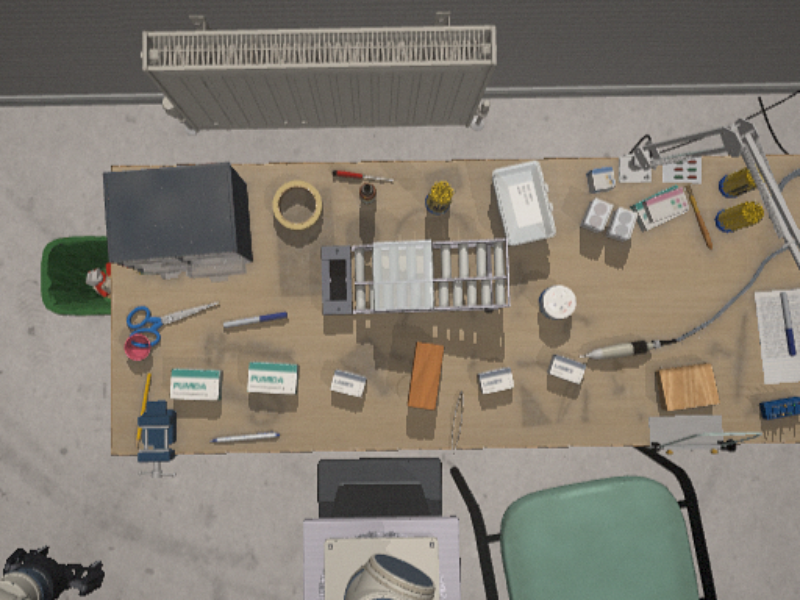

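View pics/scene0.png

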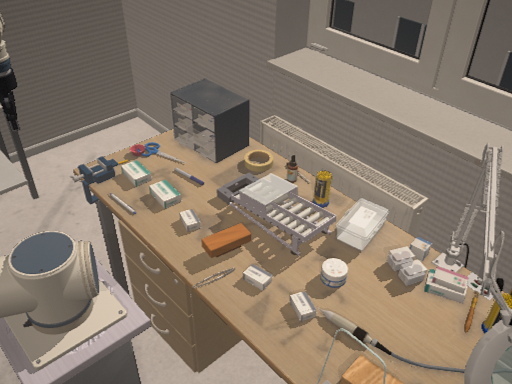

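The top view shows two large cartons at (195,385) and (272,378), and three small ones at (348,383), (495,380) and (567,369). The stop is at (427,376), and the rack runs from its low-end block at (337,280) to its high end at (508,275). Next I'll measure these with depth.

```bash
cat >> h.py <<'E'
def blobs(c,boxes,zr):
    w=cloud(c)
    for name,(u0,v0,u1,v1) in boxes.items():
        lo,hi=zr[name]; s=w[v0:v1,u0:u1]; m=((s[...,2]>lo)&(s[...,2]<hi)).astype(np.uint8)
        n,l,st,_=cv2.connectedComponentsWithStats(m); k=1+np.argmax(st[1:,4]); p=s[l==k]
        r=cv2.minAreaRect(p[:,:2].astype(np.float32)*1000)
        print(name,len(p),'c',np.round(r[0],1),'sz',np.round(r[1],1),'ang',round(r[2],1),'z',np.round(np.percentile(p[:,2],[10,50,90])*1000,1))
E
python3 - <<'E'
from h import *
c={k:v for k,v in np.load('pics/top0.npz').items()}
s=.64
B=dict(L1=(160,360,230,412),L2=(240,352,308,406),S1=(322,362,376,405),S2=(470,360,522,402),S3=(540,345,592,392),stop=(400,332,452,420),pot=(530,278,585,328),block=(315,238,353,320),rack=(315,225,520,325))
B={k:[int(x*s) for x in v] for k,v in B.items()}
Z={k:(.012,.08) for k in B};Z['block']=(.025,.033);Z['stop']=(.03,.08)
blobs(c,B,Z)
a=cv2.imread('pics/top0.png')[140:215,195:340];cv2.imwrite('pics/t1.png',cv2.resize(a,(800,414),interpolation=cv2.INTER_CUBIC))
K=c['intrinsics'];print(K)
E
```

```text
L1 633 c [432.7 370.1] sz [99.5 60.1] ang 88.2 z [23.9 29.1 33.3]
L2 617 c [442.1 214. ] sz [99.4 61.2] ang 85.5 z [24.8 29.2 33.5]
S1 285 c [428.2  61.6] sz [66.  42.7] ang 74.9 z [20.9 25.6 29.5]
S2 295 c [ 427.9 -238.6] sz [43.4 67.1] ang 11.0 z [20.8 25.4 29.7]
S3 296 c [ 448.7 -382.7] sz [67.3 43. ] ang 69.5 z [20.4 25.1 29.9]
stop 762 c [441.2 -94.2] sz [ 56.1 129.4] ang 80.7 z [44.6 49.4 53.7]
pot 408 c [ 585.  -365.5] sz [67.3 67.4] ang 46.1 z [33.7 42.1 46.4]
block 411 c [638.1  81.9] sz [139.9  60. ] ang 0.7 z [26.3 29.2 32.1]
rack 1575 c [ 656.9 -198.3] sz [169.6 174.7] ang 0.9 z [50.1 62.1 72. ]
[[478.7956394    0.         241.45913452]
 [  0.         478.7956394  191.21079528]
 [  0.           0.           1.        ]]
```

View pics/t1.png

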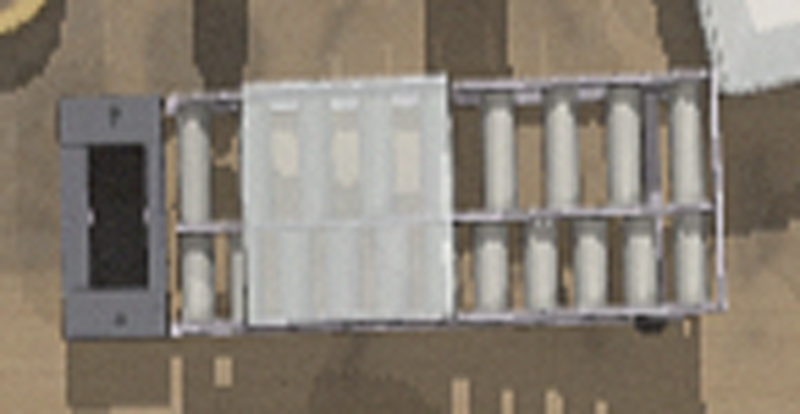

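The crop shows the recess mouth from about (88,143) to (145,290), the divider from (175,228) to (710,210), and the wide lane on the upper (+x) side. I'll turn these into a rack pose.

```bash
cat >> h.py <<'E'
def pix(c,u,v,z):
    K=np.array(c['intrinsics']);d=att(c)@np.array([(u-K[0,2])/K[0,0],(v-K[1,2])/K[1,1],1]);o=np.array(c['origin'])
    return o+d*(z-o[2])/d[2]
E
python3 - <<'E'
from h import *
c=dict(np.load('pics/top0.npz'))
k=800/145
f=lambda x,y,z:np.round(1000*pix(c,195+(x+.5)/k-.5,140+(y+.5)/k-.5,z),1)[:2]
print('recess',f(116,217,.03))
for n,p in dict(blk=[(59,97,.03),(163,97,.03),(167,335,.03),(63,338,.03)],div=[(180,228,.045),(710,209,.081)],far=[(175,102,.045),(708,73,.081)],near=[(178,330,.045),(722,308,.081)],hood=[(244,84,.088),(445,75,.102),(452,320,.102),(248,326,.088)]).items(): print(n,[f(*q) for q in p])
E
```

```text
recess [638.   79.6]
blk [array([708. , 111.4]), array([706.9,  51.5]), array([569.6,  51.4]), array([569. , 111.1])]
div [array([629.8,  42.6]), array([ 632.2, -253.1])]
far [array([702. ,  44.2]), array([ 708.3, -254.1])]
near [array([571.8,  44.7]), array([ 577. , -258.2])]
hood [array([705.9,   4.6]), array([ 707. , -105.9]), array([ 572.2, -106.7]), array([571.6,   4.8])]
```

Request:
send_rows([
  [[-1, 0.025, -0.028, 0, 0, 0, 0], [-1, 0.025, -0.028, 0, 0, 0, 0], [-1, 0.025, -0.028, 0, 0, 0, 0], [-1, 0.025, -0.028, 0, 0, 0, 0], [-1, 0.025, -0.028, 0, 0, 0, 0]],
], newtons=40)

```text
time_s: 0.52
tool_pos: [0.278, 0.387, 0.253]
tool_rot: [0.14, 0.99, -0.0, -0.0]
ft_force: [0.7, 0.3, 1.2]
width: 0.997
grasp_force: 0.0
```

Request:
send_rows([
  [[-1, 0.025, -0.028, 0, 0, 0, 0], [-1, 0.025, -0.028, 0, 0, 0, 0], [-1, 0.025, -0.028, 0, 0, 0, 0], [-1, 0.025, -0.028, 0, 0, 0, 0], [-1, 0.025, -0.028, 0, 0, 0, 0]],
])

```text
time_s: 0.93
tool_pos: [0.4031, 0.2468, 0.2532]
tool_rot: [0.14, 0.99, -0.0, -0.0]
ft_force: [0.9, 0.4, 0.2]
width: 1.002
grasp_force: 0.0
```

Request:
send_rows([
  [[-1, 0.004, -0.034, -0.004, 0, 0, 0.012], [-1, 0.004, -0.034, -0.004, 0, 0, 0.012], [-1, 0.004, -0.034, -0.004, 0, 0, 0.012], [-1, 0.004, -0.034, -0.004, 0, 0, 0.012], [-1, 0.004, -0.034, -0.004, 0, 0, 0.012]],
])

```text
time_s: 1.35
tool_pos: [0.4221, 0.0768, 0.2329]
tool_rot: [0.11, 0.994, -0.0, -0.0]
ft_force: [0.9, 0.5, 0.9]
width: 1.002
grasp_force: 0.0
```

Request:
send_rows([
  [[-1, 0.004, -0.034, -0.004, 0, 0, 0.012], [-1, 0.004, -0.034, -0.004, 0, 0, 0.012], [-1, 0.004, -0.034, -0.004, 0, 0, 0.012], [-1, 0.004, -0.034, -0.004, 0, 0, 0.012], [-1, 0.004, -0.034, -0.004, 0, 0, 0.012]],
])

```text
time_s: 1.77
tool_pos: [0.4421, -0.0932, 0.213]
tool_rot: [0.08, 0.997, 0.0, -0.0]
ft_force: [1.4, 0.0, 1.1]
width: 1.0
grasp_force: 0.0
```

```bash
cat >> h.py <<'E'
def st():
    o=get_obs();Rm=R.from_quat(o['tool_rot']).as_matrix()
    print('t',round(o['time_s'],2),'p',np.round(o['tool_pos']*1000,1),'yaw y',round(np.degrees(np.arctan2(Rm[1,1],Rm[0,1])),2),'z',np.round(Rm[:,2],4),'w',round(o['width']*85,1),'F',np.round(o['ft_force'],1),'g',round(o['grasp_force'],1),'q',np.round(o['qpos'],2))
E
python3 - <<'E'
from h import *
st()
c=snap('wrist','w0')
w=cloud(c)
blobs(c,dict(stop=(0,0,512,384)),dict(stop=(.042,.058)))
E
```

```text
t 1.77 p [442.1 -93.2 213. ] yaw y 80.81 z [-2.e-04  2.e-04 -1.e+00] w 85.0 F [1.4 0.  1.1] g 0.0 q [-0.39  0.11 -0.27  1.19  0.   -0.23]
stop 6806 c [441.9 -92.6] sz [ 56.1 128. ] ang 80.7 z [49.6 50.6 51.5]
```

View pics/w0.png

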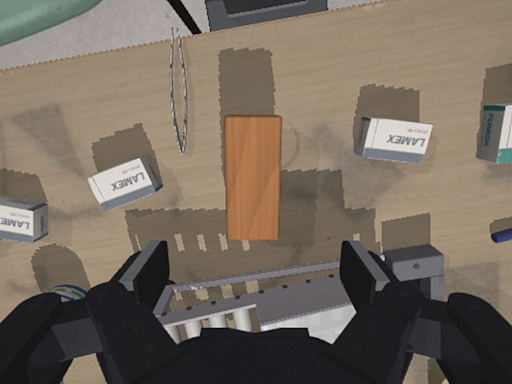

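The wrist view shows the stop at (252,177), squarely below the tool, and agrees with the top camera. Before grasping, I'll take one close look at the recess.

Request:
send_rows([
  [[-1, 0.03, 0.029, 0.008, 0, 0, 0.028], [-1, 0.03, 0.029, 0.008, 0, 0, 0.028], [-1, 0.03, 0.029, 0.008, 0, 0, 0.028], [-1, 0.03, 0.029, 0.008, 0, 0, 0.028], [-1, 0.03, 0.029, 0.008, 0, 0, 0.028]],
])

```text
time_s: 2.23
tool_pos: [0.5905, 0.0522, 0.2526]
tool_rot: [0.01, 1.0, -0.0, -0.0]
ft_force: [0.7, -1.2, 0.6]
width: 1.002
grasp_force: 0.0
```

Request:
send_rows([
  [[-1, 0.03, 0.02, -0.008, 0, 0, 0.028], [-1, 0, 0, -0.006, 0, 0, 0], [-1, 0, 0, 0, 0, 0, 0], [-1, 0, 0, 0, 0, 0, 0]],
])

```text
time_s: 2.57
tool_pos: [0.6189, 0.0707, 0.2375]
tool_rot: [-0.004, 1.0, -0.0, -0.001]
ft_force: [-1.1, -0.7, -0.0]
width: 1.0
grasp_force: 0.0
```

Run:
```python
from h import *
st()
c=snap('wrist','w1');print(c['origin'])
w=cloud(c)
blobs(c,dict(block=(0,0,512,384)),dict(block=(.025,.033)))
np.set_printoptions(suppress=True)
# recess: deep region
m=((w[...,2]<.022)&(abs(w[...,0]-.638)<.05)&(abs(w[...,1]-.08)<.025))
p=w[m];print(len(p),np.nanmin(p,0),np.nanmax(p,0)) if len(p) else print('none')
cv2.imwrite('pics/w1b.png',cv2.resize(c['color'][:,:,::-1],(800,600)))
```

```text
t 2.57 p [618.9  70.7 237.5] yaw y 90.42 z [-2.5e-03 -1.0e-04 -1.0e+00] w 85.0 F [-1.1 -0.7 -0. ] g 0.0 q [-0.02  0.39  0.18  1.36 -0.   -0.03]
[0.54821894 0.07195406 0.35916275]
block 3942 c [639.1  83.8] sz [139.5  60.1] ang 0.8 z [29.6 30.6 31.6]
1857 [0.59914712 0.06389124 0.00423735] [0.68229592 0.0983429  0.02199007]
```

View pics/w1b.png

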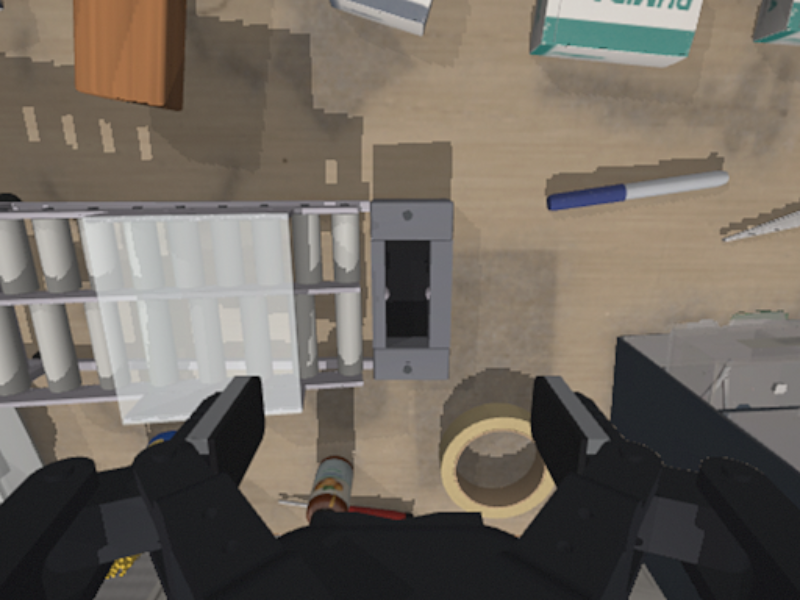

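The recess mouth spans about (385,240) to (430,348) in this view, and depth puts its centre near (640,81) mm. I'll go back and grasp the stop.

Request:
send_rows([
  [[-1, -0.0295, -0.0273, 0, 0, 0, -0.028], [-1, -0.0295, -0.0273, 0, 0, 0, -0.028], [-1, -0.0295, -0.0273, 0, 0, 0, -0.028], [-1, -0.0295, -0.0273, 0, 0, 0, -0.028], [-1, -0.0295, -0.0273, 0, 0, 0, -0.028]],
])

```text
time_s: 3.03
tool_pos: [0.4694, -0.0671, 0.2393]
tool_rot: [0.068, 0.998, -0.0, 0.001]
ft_force: [1.0, -1.1, 0.6]
width: 0.999
grasp_force: 0.0
```

Request:
send_rows([
  [[-1, -0.0295, -0.0273, -0.02, 0, 0, -0.028], [-1, 0, 0, -0.03, 0, 0, 0], [-1, 0, 0, -0.03, 0, 0, 0], [-1, 0, 0, -0.03, 0, 0, 0], [-1, 0, 0, 0, 0, 0, 0]],
])

```text
time_s: 3.45
tool_pos: [0.4412, -0.091, 0.1268]
tool_rot: [0.082, 0.997, 0.001, -0.003]
ft_force: [-1.2, 1.1, -0.9]
width: 0.999
grasp_force: 0.0
```

Request:
send_rows([
  [[-1, 0.001, -0.002, -0.03, 0, 0, 0], [-1, 0, 0, -0.03, 0, 0, 0], [-1, 0, 0, -0.012, 0, 0, 0], [-1, 0, 0, -0.004, 0, 0, 0], [-1, 0, 0, 0, 0, 0, 0]],
])

```text
time_s: 3.87
tool_pos: [0.4456, -0.0935, 0.0548]
tool_rot: [0.081, 0.997, -0.0, 0.0]
ft_force: [-0.1, 0.4, -0.3]
width: 1.005
grasp_force: 0.0
```

Request:
send_rows([
  [[1, 0, 0, 0, 0, 0, 0], [1, 0, 0, 0, 0, 0, 0], [1, 0, 0, 0, 0, 0, 0], [1, 0, 0, 0, 0, 0, 0], [1, 0, 0, 0, 0, 0, 0]],
])

```text
time_s: 4.28
tool_pos: [0.4465, -0.0939, 0.0557]
tool_rot: [0.08, 0.997, -0.001, 0.001]
ft_force: [-1.6, -1.8, 9.4]
width: 0.642
grasp_force: 40.3
```

Request:
send_rows([
  [[1, 0, 0, 0, 0, 0, 0], [1, 0, 0, 0, 0, 0, 0], [1, 0, 0, 0, 0, 0, 0]],
])

```text
time_s: 4.53
tool_pos: [0.4465, -0.0939, 0.0557]
tool_rot: [0.08, 0.997, -0.001, 0.001]
ft_force: [-1.9, -2.0, 9.2]
width: 0.64
grasp_force: 40.3
```

Run:
```python
from h import *
st()
```

```text
t 4.53 p [446.5 -93.9  55.7] yaw y 80.78 z [ 0.0026 -0.0021 -1.    ] w 54.4 F [-1.9 -2.   9.2] g 40.3 q [-0.39  0.25 -0.54  0.77 -0.   -0.23]
```

Request:
send_rows([
  [[1, 0, 0, 0.01, 0, 0, 0], [1, 0, 0, 0.03, 0, 0, 0], [1, 0, 0, 0.03, 0, 0, 0.029], [1, 0.012, 0.02, 0.03, 0, 0, 0.029], [1, 0.028, 0.023, 0.01, 0, 0, 0.029]],
], newtons=60)

```text
time_s: 4.95
tool_pos: [0.4851, -0.0506, 0.1689]
tool_rot: [0.038, 0.999, -0.001, 0.002]
ft_force: [2.4, -1.2, -4.0]
width: 0.635
grasp_force: 67.0
```

Request:
send_rows([
  [[1, 0.03, 0.025, 0, 0, 0, 0.029], [1, 0.03, 0.025, 0, 0, 0, 0.029], [1, 0.03, 0.025, 0, 0, 0, 0.029], [1, 0.03, 0.025, 0, 0, 0, 0], [1, 0.02, 0.017, 0, 0, 0, 0]],
])

```text
time_s: 5.37
tool_pos: [0.6276, 0.0693, 0.1642]
tool_rot: [-0.007, 1.0, 0.0, 0.0]
ft_force: [-0.2, -1.7, -3.3]
width: 0.641
grasp_force: 66.9
```

Request:
send_rows([
  [[1, 0.01, 0.012, -0.005, 0, 0, 0], [1, 0.005, 0.002, -0.005, 0, 0, 0], [1, 0, 0, 0, 0, 0, 0], [1, 0, 0, 0, 0, 0, 0]],
])

```text
time_s: 5.7
tool_pos: [0.6396, 0.0802, 0.1534]
tool_rot: [-0.007, 1.0, -0.0, -0.001]
ft_force: [-0.0, 0.3, -4.5]
width: 0.639
grasp_force: 66.9
```

Run:
```python
from h import *
st()
c=snap('wrist','w2')
w=cloud(c)
blobs(c,dict(stop=(0,0,512,384),block=(0,0,512,384)),dict(stop=(.12,.17),block=(.025,.033)))
cv2.imwrite('pics/w2b.png',cv2.resize(c['color'][:,:,::-1],(800,600)))
```

```text
t 5.7 p [639.6  80.2 153.4] yaw y 90.75 z [-2.e-03 -4.e-04 -1.e+00] w 54.4 F [-0.   0.3 -4.5] g 66.9 q [-0.01  0.46  0.07  1.19 -0.   -0.02]
stop 27369 c [627.2  82.1] sz [112.2  81.9] ang 0.7 z [147.4 148.6 150. ]
block 493 c [702.3 263.8] sz [33.3 71.9] ang 62.3 z [25.7 28.8 32.2]
```

View pics/w2b.png

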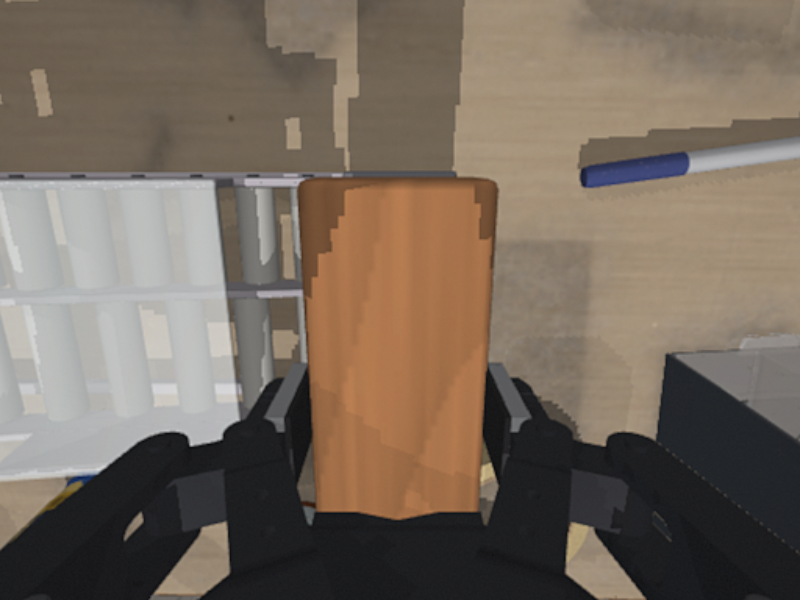

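The held stop fills (300–497, 178–515), and the rack's near rail edge is at row 175. I'll work out the stop's pose in the hand.

Run:
```python
from h import *
c=dict(np.load('pics/w2.npz'));w=cloud(c)
col=[w[v,255] for v in range(108,330,1)]
for v in range(108,124,2): print(v,np.round(w[v,255]*1000,1))
s=w[125:220,205:300].reshape(-1,3);A=np.c_[s[:,:2],np.ones(len(s))];print('plane',np.linalg.lstsq(A,s[:,2],rcond=None)[0])
for v in (130,150,180,210):
    r=w[v];k=np.where((r[:,2]>.14)&(r[:,2]<.16))[0];k=k[(k>180)&(k<330)];print(v,np.round(r[k.min()]*1000,1),np.round(r[k.max()]*1000,1))
for u,v in((380/1.5625,175/1.5625),(440/1.5625,172/1.5625)):print(pix(c,u,v,.03))
```

```text
108 [569.   82.    1.5]
110 [570.5  81.9  30.6]
112 [572.1  82.   30.8]
114 [571.4  81.6 147. ]
116 [572.2  81.6 148.4]
118 [573.   81.6 147.3]
120 [573.8  81.6 149. ]
122 [574.6  81.6 148.9]
 ** On entry to DLASCL parameter number  4 had an illegal value
 ** On entry to DLASCL parameter number  4 had an illegal valueTraceback (most recent call last):
  File "<stdin>", line 5, in <module>
    x, resids, rank, s = _umath_linalg.lstsq(a, b, rcond,
                         ~~~~~~~~~~~~~~~~~~~^^^^^^^^^^^^^
                                             signature=signature)
                                             ^^^^^^^^^^^^^^^^^^^^
    raise LinAlgError("SVD did not converge in Linear Least Squares")
numpy.linalg.LinAlgError: SVD did not converge in Linear Least Squares
```

Run:
```python
from h import *
c=dict(np.load('pics/w2.npz'));w=cloud(c)
s=w[125:220,205:300].reshape(-1,3);s=s[~np.isnan(s[:,0])&(s[:,2]>.14)];A=np.c_[s[:,:2],np.ones(len(s))];print('plane',np.linalg.lstsq(A,s[:,2],rcond=None)[0])
for v in (130,150,180,210):
    r=w[v];k=np.where((r[:,2]>.14)&(r[:,2]<.16))[0];k=k[(k>180)&(k<330)];print(v,np.round(r[k.min()]*1000,1),np.round(r[k.max()]*1000,1))
for f in ('w1','w2'):
  c=dict(np.load(f'pics/{f}.npz'));w=cloud(c)
  m=(w[...,2]>.027)&(w[...,2]<.033)&(w[...,0]>.565)&(w[...,0]<.712)&(w[...,1]>.05)&(w[...,1]<.118)
  print(f,np.percentile(w[m],[.5,99.5],axis=0)*1000)
```

```text
plane [-0.0058218  -0.03182236  0.15474979]
130 [578.4  54.1 147.5] [577.8 109.3 145.2]
150 [587.   54.  147.1] [586.7 109.6 144.6]
180 [600.6  54.3 147.1] [600.3 109.5 145.8]
210 [614.9  54.7 147.7] [614.5 109.4 146.7]
w1 [[569.46920291  53.8885519   27.6056715 ]
 [708.15672939 113.76239632  32.47695554]]
w2 [[569.36314547  53.55421878  28.37028152]
 [572.43059657 112.09325938  32.09476416]]
```

Request:
send_rows([
  [[1, 0.0036, -0.001, -0.02, 0, 0, 0], [1, 0, 0, -0.025, 0, 0, 0], [1, 0, 0, -0.014, 0, 0, 0], [1, 0, 0, 0, 0, 0, 0], [1, 0, 0, 0, 0, 0, 0]],
])

```text
time_s: 6.17
tool_pos: [0.6435, 0.0789, 0.0953]
tool_rot: [-0.006, 1.0, -0.0, -0.0]
ft_force: [0.6, -1.1, -2.5]
width: 0.638
grasp_force: 66.8
```

Run:
```python
from h import *
st()
c=snap('wrist','w3');w=cloud(c)
for v in range(90,140,2): print(v,np.round(w[v,255]*1000,1),end=' ')
for v in (130,150,180): 
    r=w[v];k=np.where((r[:,2]>.08)&(r[:,2]<.11))[0];k=k[(k>150)&(k<350)];print(v,np.round(r[k.min()]*1000,1),np.round(r[k.max()]*1000,1)) if len(k) else 0
```

```text
t 6.17 p [643.5  78.9  95.3] yaw y 90.69 z [-9.e-04 -1.e-04 -1.e+00] w 54.2 F [ 0.6 -1.1 -2.5] g 66.8 q [-0.01  0.5  -0.01  1.06 -0.   -0.02]
90 [560.8  80.4   1.2] 92 [562.2  80.4   2.2] 94 [563.5  80.4   2.4] 96 [5.648e+02 8.040e+01 5.000e-01] 98 [5.661e+02 8.050e+01 3.000e-01] 100 [567.5  80.5   1.1] 102 [5.688e+02 8.050e+01 3.000e-01] 104 [570.5  80.4  30.5] 106 [571.7  80.4  30.7] 108 [572.9  80.4  30.4] 110 [574.1  80.5  32.3] 112 [575.3  80.5  30. ] 114 [575.3  80.3  89.1] 116 [576.1  80.3  89.3] 118 [576.9  80.3  90.1] 120 [577.6  80.3  92.2] 122 [578.5  80.3  90.8] 124 [579.3  80.3  90.5] 126 [580.2  80.3  90.4] 128 [581.   80.3  90.3] 130 [581.8  80.3  90.8] 132 [582.6  80.3  91.3] 134 [583.5  80.4  90.8] 136 [584.4  80.4  90.4] 138 [585.2  80.4  91.1] 130 [582.2  52.9  90. ] [581.7 107.8  87.9]
150 [590.9  52.8  89.5] [590.5 108.1  87.5]
180 [604.3  53.1  89.8] [604.1 108.   88.3]
```

Request:
send_rows([
  [[1, 0, 0.0005, -0.006, 0, 0, 0], [1, 0, 0, -0.004, 0, 0, 0], [1, 0, 0, -0.003, 0, 0, 0], [1, 0, 0, -0.002, 0, 0, 0], [1, 0, 0, 0, 0, 0, 0]],
])

```text
time_s: 6.63
tool_pos: [0.6441, 0.0803, 0.0796]
tool_rot: [-0.007, 1.0, -0.0, -0.0]
ft_force: [-0.8, -1.1, -3.6]
width: 0.636
grasp_force: 66.9
```

Request:
send_rows([
  [[1, 0, 0, -0.002, 0, 0, 0], [1, 0, 0, 0, 0, 0, 0]],
])

```text
time_s: 6.8
tool_pos: [0.6443, 0.0801, 0.0778]
tool_rot: [-0.007, 1.0, -0.0, 0.0]
ft_force: [0.6, -1.7, -5.2]
width: 0.636
grasp_force: 66.9
```

Request:
send_rows([
  [[1, 0, 0, -0.002, 0, 0, 0], [1, 0, 0, 0, 0, 0, 0]],
])

```text
time_s: 6.97
tool_pos: [0.6445, 0.0798, 0.076]
tool_rot: [-0.006, 1.0, -0.001, 0.0]
ft_force: [0.7, -4.5, -3.4]
width: 0.633
grasp_force: 67.0
```

Request:
send_rows([
  [[1, 0, 0, -0.0015, 0, 0, 0], [1, 0, 0, 0, 0, 0, 0]],
])

```text
time_s: 7.13
tool_pos: [0.6445, 0.0801, 0.0745]
tool_rot: [-0.006, 1.0, -0.0, 0.0]
ft_force: [2.4, -3.5, -3.4]
width: 0.639
grasp_force: 67.0
```

Request:
send_rows([
  [[1, 0, 0, -0.0015, 0, 0, 0], [1, 0, 0, 0, 0, 0, 0]],
])

```text
time_s: 7.3
tool_pos: [0.6444, 0.0804, 0.0728]
tool_rot: [-0.007, 1.0, 0.0, 0.0]
ft_force: [2.7, -2.6, -4.4]
width: 0.634
grasp_force: 67.0
```

Request:
send_rows([
  [[1, 0, 0, -0.001, 0, 0, 0], [1, 0, 0, 0, 0, 0, 0]],
])

```text
time_s: 7.47
tool_pos: [0.6442, 0.0804, 0.0716]
tool_rot: [-0.007, 1.0, 0.0, -0.0]
ft_force: [2.3, -2.3, -4.6]
width: 0.635
grasp_force: 66.9
```

Request:
send_rows([
  [[0.0, 0, 0, 0, 0, 0, 0], [-0.5, 0, 0, 0, 0, 0, 0], [-0.8, 0, 0, 0, 0, 0, 0], [-0.8, 0, 0, 0, 0, 0, 0], [-0.8, 0, 0, 0.02, 0, 0, 0]],
])

```text
time_s: 7.88
tool_pos: [0.6424, 0.0806, 0.0888]
tool_rot: [-0.007, 1.0, 0.0, -0.003]
ft_force: [0.4, 0.7, -0.3]
width: 0.898
grasp_force: 0.0
```

Request:
send_rows([
  [[-0.8, 0, 0, 0.03, 0, 0, 0], [0, 0, 0, 0.03, 0, 0, 0], [1, 0, 0, 0.02, 0, 0, 0], [1, 0, 0, 0, 0, 0, 0], [1, 0, 0, 0, 0, 0, 0]],
])

```text
time_s: 8.3
tool_pos: [0.6447, 0.0806, 0.1734]
tool_rot: [-0.007, 1.0, 0.0, 0.001]
ft_force: [0.1, 0.3, -0.7]
width: 0.334
grasp_force: 0.0
```

Run:
```python
from h import *
st()
c=snap('wrist','w4')
w=cloud(c)
blobs(c,dict(stop=(0,0,512,384),block=(100,60,512,384)),dict(stop=(.055,.08),block=(.025,.033)))
s=w.reshape(-1,3);s=s[~np.isnan(s[:,0])&(s[:,2]>.055)&(s[:,2]<.08)&(abs(s[:,0]-.615)<.035)&(abs(s[:,1]-.08)<.02)];A=np.c_[s[:,:2]-[.64,.08],np.ones(len(s))];print('plane',np.linalg.lstsq(A,s[:,2],rcond=None)[0])
cv2.imwrite('pics/w4b.png',cv2.resize(c['color'][:,:,::-1],(800,600)))
```

```text
t 8.3 p [644.7  80.6 173.4] yaw y 90.77 z [ 2.7e-03  4.0e-04 -1.0e+00] w 28.4 F [ 0.1  0.3 -0.7] g 0.0 q [-0.    0.46  0.12  1.23  0.   -0.02]
stop 9811 c [642.8  83.3] sz [130.6  56. ] ang 0.3 z [63.7 68.4 72.2]
block 620 c [573.5  83. ] sz [59.1  9.2] ang 89.1 z [29.5 30.7 31.6]
plane [-0.07935749 -0.06766984  0.06813428]
```

View pics/w4b.png

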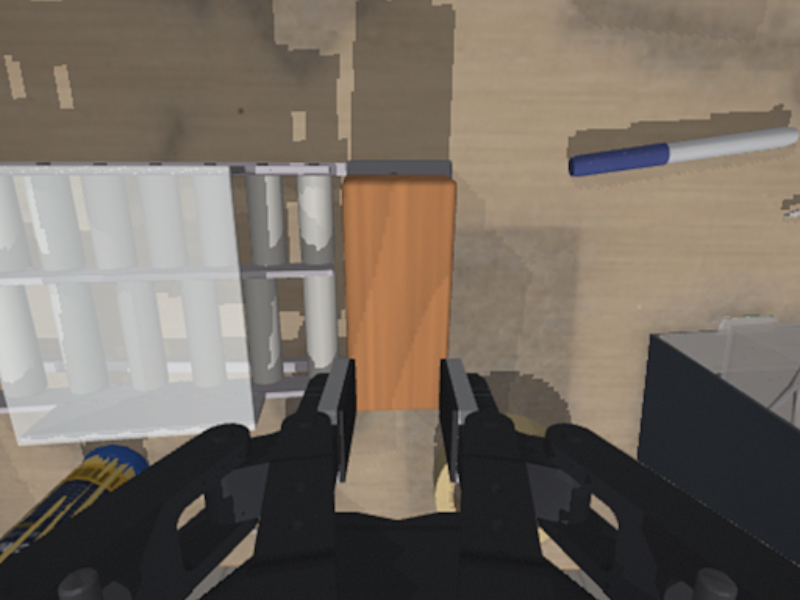

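The stop sits in the recess about 8 mm proud and slightly tilted; its head spans (345–455, 178–408) and the tongue is captured. I'll press it with closed fingers near the centre.

Request:
send_rows([
  [[1, -0.008, -0.001, -0.01, 0, 0, 0], [1, 0, 0, -0.02, 0, 0, 0], [1, 0, 0, -0.02, 0, 0, 0], [1, 0, 0, -0.02, 0, 0, 0], [1, 0, 0, 0, 0, 0, 0]],
])

```text
time_s: 8.77
tool_pos: [0.6335, 0.0794, 0.0967]
tool_rot: [-0.007, 1.0, 0.0, -0.004]
ft_force: [0.0, -0.2, 0.2]
width: 0.001
grasp_force: 0.0
```

Request:
send_rows([
  [[1, 0, 0, -0.005, 0, 0, 0], [1, 0, 0, -0.003, 0, 0, 0], [1, 0, 0, 0, 0, 0, 0]],
])

```text
time_s: 9.02
tool_pos: [0.6363, 0.0794, 0.094]
tool_rot: [-0.007, 1.0, 0.0, -0.0]
ft_force: [-0.8, -0.0, 0.0]
width: -0.001
grasp_force: 0.0
```

Request:
send_rows([
  [[1, 0, 0, -0.002, 0, 0, 0], [1, 0, 0, 0, 0, 0, 0]],
])

```text
time_s: 9.18
tool_pos: [0.6365, 0.0793, 0.0924]
tool_rot: [-0.007, 1.0, 0.0, 0.0]
ft_force: [-0.3, 0.1, 0.2]
width: 0.0
grasp_force: 0.0
```

Request:
send_rows([
  [[1, 0, 0, -0.002, 0, 0, 0], [1, 0, 0, 0, 0, 0, 0]],
])

```text
time_s: 9.35
tool_pos: [0.6363, 0.0793, 0.0902]
tool_rot: [-0.007, 1.0, -0.0, 0.0]
ft_force: [-0.5, -0.3, 0.6]
width: -0.004
grasp_force: 0.3
```

Request:
send_rows([
  [[1, 0, 0, -0.002, 0, 0, 0], [1, 0, 0, 0, 0, 0, 0]],
])

```text
time_s: 9.52
tool_pos: [0.6361, 0.0793, 0.0878]
tool_rot: [-0.007, 1.0, -0.0, -0.0]
ft_force: [-0.3, -0.1, 0.5]
width: 0.002
grasp_force: 0.0
```

Request:
send_rows([
  [[1, 0, 0, -0.001, 0, 0, 0], [1, 0, 0, 0, 0, 0, 0]],
])

```text
time_s: 9.68
tool_pos: [0.6362, 0.0793, 0.0867]
tool_rot: [-0.007, 1.0, 0.0, -0.0]
ft_force: [-1.3, 0.5, -0.3]
width: -0.002
grasp_force: 0.0
```

Request:
send_rows([
  [[1, 0, 0, -0.001, 0, 0, 0], [1, 0, 0, 0, 0, 0, 0]],
])

```text
time_s: 9.85
tool_pos: [0.6362, 0.0793, 0.0857]
tool_rot: [-0.007, 1.0, 0.0, -0.0]
ft_force: [-1.1, 0.9, -0.2]
width: 0.002
grasp_force: 0.0
```

Request:
send_rows([
  [[1, 0, 0, -0.0015, 0, 0, 0], [1, 0, 0, 0, 0, 0, 0]],
])

```text
time_s: 10.02
tool_pos: [0.6361, 0.0793, 0.0841]
tool_rot: [-0.007, 1.0, -0.0, -0.0]
ft_force: [-0.2, -0.2, -0.3]
width: 0.001
grasp_force: 0.0
```

Request:
send_rows([
  [[1, 0, 0, -0.0015, 0, 0, 0], [1, 0, 0, 0, 0, 0, 0]],
])

```text
time_s: 10.18
tool_pos: [0.6361, 0.0794, 0.0827]
tool_rot: [-0.007, 1.0, 0.0, -0.0]
ft_force: [0.0, -0.5, 0.3]
width: 0.001
grasp_force: 0.0
```

Request:
send_rows([
  [[1, 0, 0, -0.001, 0, 0, 0], [1, 0, 0, 0, 0, 0, 0]],
])

```text
time_s: 10.35
tool_pos: [0.6363, 0.0793, 0.0822]
tool_rot: [-0.007, 1.0, 0.0, 0.0]
ft_force: [0.1, 0.0, 2.9]
width: -0.003
grasp_force: 1.4
```

```bash
cat >> h.py <<'E'
def stopplane(c):
    s=cloud(c).reshape(-1,3);s=s[~np.isnan(s[:,0])&(s[:,2]>.055)&(s[:,2]<.08)&(abs(s[:,0]-.605)<.028)&(abs(s[:,1]-.08)<.022)];A=np.c_[s[:,:2]-[.64,.08],np.ones(len(s))];print('plane',len(s),np.linalg.lstsq(A,s[:,2],rcond=None)[0])
E
python3 - <<'E'
from h import *
st();stopplane(snap('wrist','w5'))
E
```

```text
t 10.35 p [636.3  79.3  82.2] yaw y 90.76 z [ 3.e-04  0.e+00 -1.e+00] w -0.3 F [0.1 0.  2.9] g 1.4 q [-0.01  0.5  -0.05  1.02  0.   -0.02]
plane 9485 [0.07561208 0.00644388 0.06431   ]
```

Request:
send_rows([
  [[1, 0, 0, 0.003, 0, 0, 0], [1, 0.005, 0.0015, 0, 0, 0, 0], [1, 0, 0, -0.003, 0, 0, 0], [1, 0, 0, -0.001, 0, 0, 0], [1, 0, 0, 0, 0, 0, 0]],
])

```text
time_s: 10.82
tool_pos: [0.6423, 0.0809, 0.0821]
tool_rot: [-0.007, 1.0, 0.0, 0.001]
ft_force: [-0.7, 0.3, 9.2]
width: -0.001
grasp_force: 4.8
```

Request:
send_rows([
  [[1, 0, 0, -0.001, 0, 0, 0], [1, 0, 0, 0, 0, 0, 0]],
])

```text
time_s: 10.98
tool_pos: [0.6423, 0.081, 0.082]
tool_rot: [-0.007, 1.0, 0.0, 0.002]
ft_force: [-2.7, 0.6, 16.5]
width: -0.001
grasp_force: 8.5
```

Request:
send_rows([
  [[1, 0, 0, -0.001, 0, 0, 0], [1, 0, 0, 0, 0, 0, 0]],
])

```text
time_s: 11.15
tool_pos: [0.6423, 0.081, 0.082]
tool_rot: [-0.007, 1.0, -0.0, 0.002]
ft_force: [-5.7, -0.8, 24.9]
width: -0.002
grasp_force: 12.2
```

Run:
```python
from h import *
st();stopplane(snap('wrist','w6'))
```

```text
t 11.15 p [642.3  81.   82. ] yaw y 90.77 z [ 0.0045  0.     -1.    ] w -0.2 F [-5.7 -0.8 24.9] g 12.2 q [-0.    0.51 -0.04  1.02  0.   -0.02]
plane 9809 [0.04388403 0.00855458 0.06275261]
```

Request:
send_rows([
  [[1, 0, 0, 0.02, 0, 0, 0], [1, 0, 0, 0.03, 0, 0, 0], [1, 0, 0, 0.03, 0, 0, 0], [1, 0.0, 0, 0.03, 0, 0, 0], [1, 0, 0, 0, 0, 0, 0]],
])

```text
time_s: 11.62
tool_pos: [0.6433, 0.0809, 0.195]
tool_rot: [-0.007, 1.0, -0.0, 0.004]
ft_force: [0.2, -0.5, 0.4]
width: 0.0
grasp_force: 0.0
```

Run:
```python
from h import *
st();c=snap('wrist','w7')
w=cloud(c);np.set_printoptions(suppress=True,precision=4)
def pl(x0,x1,y0,y1,z0,z1):
    s=w.reshape(-1,3);s=s[(s[:,2]>z0)&(s[:,2]<z1)&(s[:,0]>x0)&(s[:,0]<x1)&(s[:,1]>y0)&(s[:,1]<y1)];A=np.c_[s[:,:2]-s[:,:2].mean(0),np.ones(len(s))];print(len(s),s[:,:2].mean(0),np.linalg.lstsq(A,s[:,2],rcond=None)[0])
pl(.58,.69,.058,.104,.05,.08)
pl(.58,.61,.058,.104,.05,.08);pl(.61,.64,.058,.104,.05,.08)
pl(.50,.55,.05,.14,-.01,.01)
blobs(c,dict(stop=(0,0,512,384)),dict(stop=(.055,.075)))
```

```text
t 11.62 p [643.3  80.9 195. ] yaw y 90.77 z [ 0.0086 -0.     -1.    ] w 0.0 F [ 0.2 -0.5  0.4] g 0.0 q [-0.    0.44  0.15  1.27  0.   -0.02]
5865 [0.6304 0.0809] [-0.0009  0.0005  0.0607]
1856 [0.5948 0.081 ] [ 0.0012 -0.0001  0.0607]
1687 [0.6248 0.081 ] [-0.003   0.0003  0.0607]
4973 [0.5244 0.095 ] [-0.0011  0.001   0.0008]
stop 7563 c [640.8  80.9] sz [128.3  56.1] ang 0.8 z [59.7 60.6 61.5]
```

The stop is home: its top is flat at 60 mm and centred at (641,81). I'll turn the wrist and go to the second large carton.

Request:
send_rows([
  [[-1, -0.0168, 0.0111, 0, 0, 0.0086, 0], [-1, -0.0168, 0.0111, 0, 0, 0, 0.12], [-1, -0.0168, 0.0111, 0, 0, 0, 0.12], [-1, -0.0168, 0.0111, 0, 0, 0, 0.12], [-1, -0.0168, 0.0111, 0, 0, 0, 0.12]],
], newtons=25)

```text
time_s: 12.08
tool_pos: [0.5561, 0.1367, 0.1875]
tool_rot: [-0.247, 0.969, -0.001, -0.005]
ft_force: [-0.2, -0.1, -0.0]
width: 0.707
grasp_force: 0.0
```

Request:
send_rows([
  [[-1, -0.0168, 0.0111, 0, 0, 0, 0.12], [-1, -0.0168, 0.0111, 0, 0, 0, 0.12], [-1, -0.0168, 0.0111, 0, 0, 0, 0.12], [-1, -0.0168, 0.0111, 0, 0, 0, 0.12], [-1, -0.0168, 0.0111, 0, 0, 0, 0.12]],
])

```text
time_s: 12.5
tool_pos: [0.472, 0.1922, 0.1877]
tool_rot: [-0.522, 0.853, -0.002, -0.004]
ft_force: [0.8, 0.4, -0.1]
width: 1.0
grasp_force: 0.0
```

Request:
send_rows([
  [[-1, -0.0168, 0.0111, 0, 0, 0, 0.12], [-1, -0.0168, 0.0111, 0, 0, 0, 0.12], [-1, 0, 0, 0, 0, 0, 0.03], [-1, 0, 0, 0, 0, 0, 0], [-1, 0, 0, 0, 0, 0, 0]],
])

```text
time_s: 12.92
tool_pos: [0.4395, 0.2141, 0.1882]
tool_rot: [-0.63, 0.777, -0.003, -0.004]
ft_force: [-0.2, 0.4, 0.7]
width: 1.0
grasp_force: 0.0
```

```bash
cat >> h.py <<'E'
def near(c,x,y,z0=.017,z1=.04,r=.08):
    w=cloud(c);m=((w[...,2]>z0)&(w[...,2]<z1)&(np.hypot(w[...,0]-x,w[...,1]-y)<r)).astype(np.uint8)
    n,l,s,_=cv2.connectedComponentsWithStats(m)
    for k in range(1,n):
        if s[k,4]<150: continue
        p=w[l==k];a=cv2.minAreaRect(p[:,:2].astype(np.float32)*1000);(cx,cy),(sw,sh),an=a
        if sw>sh: sw,sh,an=sh,sw,an+90
        an=(an+90)%180-90
        print('blob',s[k,4],'c',round(cx,1),round(cy,1),'sz',round(sw,1),round(sh,1),'widthdir',round(an,1),'z',round(np.median(p[:,2])*1000,1))
E
python3 - <<'E'
from h import *
st();c=snap('wrist','w8');near(c,.442,.214);c=snap('top','t8');near(c,.442,.214)
E
```

```text
t 12.92 p [439.5 214.1 188.2] yaw y 168.04 z [-0.0027 -0.0087 -1.    ] w 85.0 F [-0.2  0.4  0.7] g 0.0 q [ 0.29  0.19 -0.24  1.15 -0.01 -1.08]
blob 5825 c 442.3 215.1 sz 61.3 99.0 widthdir -4.4 z 30.7
blob 338 c 440.7 194.5 sz 60.3 60.4 widthdir 83.3 z 29.6
```

Request:
send_rows([
  [[-1, 0.0028, 0.0006, -0.02, 0.0087, -0.0027, 0.07], [-1, 0, 0, -0.035, 0, 0, 0.063], [-1, 0, 0, -0.035, 0, 0, 0], [-1, 0, 0, -0.035, 0, 0, 0], [-1, 0, 0, -0.02, 0, 0, 0]],
])

```text
time_s: 13.43
tool_pos: [0.4414, 0.2137, 0.0405]
tool_rot: [-0.679, 0.734, 0.001, -0.001]
ft_force: [-0.2, 0.4, -1.1]
width: 1.001
grasp_force: 0.0
```

Request:
send_rows([
  [[-1, 0, 0, -0.01, 0, 0, 0], [-1, 0, 0, 0, 0, 0, 0], [-1, 0, 0, 0, 0, 0, 0]],
])

```text
time_s: 13.68
tool_pos: [0.4426, 0.2143, 0.0335]
tool_rot: [-0.68, 0.733, 0.0, -0.0]
ft_force: [0.1, -0.8, -0.1]
width: 0.996
grasp_force: 0.0
```

Run:
```python
from h import *
st()
```

```text
t 13.68 p [442.6 214.3  33.5] yaw y 175.65 z [-2.e-04 -0.e+00 -1.e+00] w 84.7 F [ 0.1 -0.8 -0.1] g 0.0 q [ 0.28  0.33 -0.49  0.75  0.   -1.21]
```

Request:
send_rows([
  [[-1, 0, 0, -0.0025, 0, 0, 0], [0.5, 0, 0, 0, 0, 0, 0], [1, 0, 0, 0, 0, 0, 0], [1, 0, 0, 0, 0, 0, 0], [1, 0, 0, 0, 0, 0, 0]],
])

```text
time_s: 14.1
tool_pos: [0.443, 0.2147, 0.0323]
tool_rot: [-0.68, 0.733, -0.001, 0.001]
ft_force: [-1.2, -1.2, 7.0]
width: 0.726
grasp_force: 27.7
```

Request:
send_rows([
  [[1, 0, 0, 0, 0, 0, 0], [1, 0, 0, 0.02, 0, 0, 0], [1, 0, 0, 0.035, 0, 0, 0.03], [1, 0, 0, 0.035, 0, 0, 0.03], [1, 0, 0, 0.035, 0, 0, 0.03]],
])

```text
time_s: 14.52
tool_pos: [0.4418, 0.2145, 0.1579]
tool_rot: [0.713, -0.701, -0.0, -0.0]
ft_force: [0.6, 0.0, -0.7]
width: 0.722
grasp_force: 28.8
```

Request:
send_rows([
  [[1, 0.01, -0.02, 0.035, -0.02, 0, 0], [1, 0.019, -0.0325, 0, -0.02, 0, 0], [1, 0.019, -0.0325, 0, -0.02, 0, 0], [1, 0.019, -0.0325, 0, -0.02, 0, 0], [1, 0.019, -0.0325, 0, -0.02, 0, 0]],
])

```text
time_s: 14.93
tool_pos: [0.5289, 0.0632, 0.192]
tool_rot: [0.712, -0.701, 0.036, 0.035]
ft_force: [1.0, 0.0, -1.8]
width: 0.726
grasp_force: 28.8
```

Request:
send_rows([
  [[1, 0.019, -0.0325, 0, -0.022, 0, 0], [1, 0.019, -0.0325, 0, 0, 0, 0], [1, 0.019, -0.0325, 0, 0, 0, 0], [1, 0.019, -0.0325, 0, 0, 0, 0], [1, 0.019, -0.0325, 0, 0, 0, 0]],
])

```text
time_s: 15.35
tool_pos: [0.6239, -0.0995, 0.1915]
tool_rot: [0.711, -0.7, 0.043, 0.043]
ft_force: [1.4, 0.4, -0.7]
width: 0.73
grasp_force: 28.8
```

Run:
```python
from h import *
st()
```

```text
t 15.35 p [623.9 -99.5 191.5] yaw y -179.12 z [ 0.001  -0.1211 -0.9926] w 62.1 F [ 1.4  0.4 -0.7] g 28.8 q [-0.24  0.41  0.08  1.21 -0.12 -1.83]
```

Request:
send_rows([
  [[1, 0.017, -0.027, 0, 0, 0, 0], [1, 0.017, -0.027, 0, 0, 0, 0], [1, 0.013, -0.0228, -0.015, 0, 0, 0], [1, 0, 0, -0.02, 0, 0, 0], [1, 0, 0, 0, 0, 0, 0]],
])

```text
time_s: 15.77
tool_pos: [0.6691, -0.1757, 0.1518]
tool_rot: [0.711, -0.701, 0.04, 0.044]
ft_force: [-0.7, 0.7, -2.4]
width: 0.724
grasp_force: 28.7
```

Run:
```python
from h import *
st()
c=snap('wrist','w9');cv2.imwrite('pics/w9b.png',cv2.resize(c['color'][:,:,::-1],(800,600)))
```

```text
t 15.77 p [ 669.1 -175.7  151.8] yaw y -179.23 z [-0.0053 -0.1189 -0.9929] w 61.5 F [-0.7  0.7 -2.4] g 28.7 q [-0.33  0.52  0.17  1.19 -0.11 -1.92]
```

View pics/w9b.png

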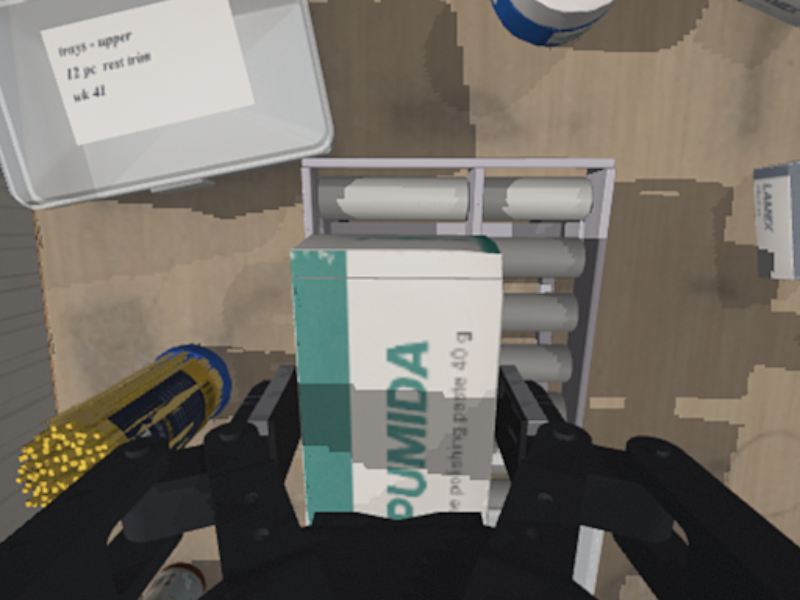

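The view shows the carton held at (292–500, 237+), the far end of the wide lane between its rail at about x=316 and the divider at about x=470, and no obstructions. I'll compute the lateral offset.

Run:
```python
from h import *
c=dict(np.load('pics/w9.npz'));w=cloud(c);k=.64
f=lambda u,v,z:np.round(pix(c,u*k,v*k,z)*1000,1)
print('outer rail',f(303,160,.081),f(316,168,.081),'div',f(470,168,.081),f(483,168,.081),'narrow rail',f(604,168,.081),f(615,160,.081))
for v in (175,200,220):
    r=w[v];i=np.where((r[:,2]>.125)&(r[:,2]<.17))[0];i=i[(i>170)&(i<330)];print(v,np.round(r[i.min()]*1000,1),np.round(r[i.max()]*1000,1))
i=[np.round(w[v,256]*1000,1) for v in (156,160,164,170,200,250)];print(i)
```

```text
outer rail [ 710.  -256.7   81. ] [ 704.5 -253.5   81. ] div [ 638.9 -254.4   81. ] [ 633.3 -254.5   81. ] narrow rail [ 581.5 -255.2   81. ] [ 577.  -258.6   81. ]
175 [ 699.4 -216.4  154.7] [ 640.8 -217.2  154.5]
200 [ 699.4 -205.2  153.9] [ 640.1 -206.   154.3]
220 [ 699.  -195.6  152.3] [ 639.6 -196.2  152.1]
[array([ 669.3, -224.9,  150.9]), array([ 669.4, -223.4,  155.6]), array([ 669.3, -221.7,  155.3]), array([ 669.3, -219. ,  154.8]), array([ 669.1, -205.5,  153.7]), array([ 668.7, -181.4,  152.1])]
```

Request:
send_rows([
  [[1, 0.0013, 0, -0.02, 0, -0.005, 0], [1, 0, 0, -0.02, 0, 0, 0], [1, 0, 0, -0.01, 0, 0, 0], [1, 0, 0, 0, 0, 0, 0], [1, 0, 0, -0.002, 0, 0, 0]],
])

```text
time_s: 16.23
tool_pos: [0.6719, -0.1741, 0.1057]
tool_rot: [0.711, -0.7, 0.045, 0.041]
ft_force: [0.1, -0.4, -0.6]
width: 0.726
grasp_force: 28.8
```

Request:
send_rows([
  [[1, 0, 0, -0.002, 0, 0, 0], [1, 0, 0, 0, 0, 0, 0]],
])

```text
time_s: 16.4
tool_pos: [0.6722, -0.1746, 0.1035]
tool_rot: [0.711, -0.7, 0.045, 0.041]
ft_force: [0.9, 0.5, -1.8]
width: 0.719
grasp_force: 28.8
```

Run:
```python
from h import *
st()
```

```text
t 16.4 p [ 672.2 -174.6  103.5] yaw y -179.1 z [ 0.0074 -0.1218 -0.9925] w 61.2 F [ 0.9  0.5 -1.8] g 28.8 q [-0.33  0.55  0.09  1.06 -0.11 -1.92]
```

Request:
send_rows([
  [[1, -0.001, 0, -0.003, 0, 0.006, 0], [1, 0, 0, 0, 0, 0, 0]],
])

```text
time_s: 16.57
tool_pos: [0.6707, -0.1747, 0.0997]
tool_rot: [0.711, -0.7, 0.043, 0.043]
ft_force: [-0.9, 0.4, -0.3]
width: 0.721
grasp_force: 28.8
```

Request:
send_rows([
  [[1, 0, 0, -0.002, 0, 0, 0], [1, 0, 0, 0, 0, 0, 0]],
])

```text
time_s: 16.73
tool_pos: [0.6707, -0.1747, 0.0972]
tool_rot: [0.711, -0.7, 0.043, 0.043]
ft_force: [-0.5, 0.5, -1.5]
width: 0.718
grasp_force: 28.8
```

Request:
send_rows([
  [[1, 0, 0, -0.0015, 0, 0, 0], [1, 0, 0, 0, 0, 0, 0]],
])

```text
time_s: 16.9
tool_pos: [0.6708, -0.1747, 0.0963]
tool_rot: [0.711, -0.7, 0.043, 0.043]
ft_force: [0.5, -0.8, 1.2]
width: 0.72
grasp_force: 29.0
```

Request:
send_rows([
  [[-0.2, 0, 0, 0, 0, 0, 0], [-1, 0, 0, 0, 0, 0, 0], [-1, 0, 0, 0, 0, 0, 0], [-1, 0, 0, 0.01, 0, 0, 0], [-1, 0, 0, 0.02, 0, 0, 0]],
])

```text
time_s: 17.32
tool_pos: [0.6696, -0.1743, 0.1242]
tool_rot: [0.711, -0.7, 0.041, 0.044]
ft_force: [0.4, 0.0, -0.3]
width: 0.999
grasp_force: 0.0
```

Request:
send_rows([
  [[-1, 0, 0, 0.03, 0, 0, 0], [-1, 0, 0, 0.03, 0, 0, 0], [-1, -0.015, 0.02, 0.01, 0.03, 0, 0], [-1, -0.015, 0.02, 0, 0.03, 0, 0], [-1, -0.015, 0.025, 0, 0.03, 0, 0]],
])

```text
time_s: 17.73
tool_pos: [0.6257, -0.1098, 0.1977]
tool_rot: [0.712, -0.702, 0.012, 0.01]
ft_force: [-0.2, 0.1, 0.1]
width: 0.997
grasp_force: 0.0
```

```bash
cat >> h.py <<'E'
# cartons on bed: points above rollers in bed frame from a camera
def bed(c):
    w=cloud(c).reshape(-1,3);w=w[~np.isnan(w[:,0])]
    ya=.014;Rz=R.from_euler('z',ya).as_matrix();p=(w-[.6425,-.0675,0])@Rz
    t=np.radians(7);q=p-[0,.12,.036];y=q[:,1]*np.cos(t)-q[:,2]*np.sin(t);z=q[:,1]*np.sin(t)+q[:,2]*np.cos(t)
    for n,lo,hi,h in(('wide',-4,60,30),('narrow',-61,-14,26)):
        m=(p[:,0]*1000>lo)&(p[:,0]*1000<hi)&(abs(z*1000-h)<5)&(y<-.001)&(y>-.31)
        H,_=np.histogram(y[m]*1000,np.arange(-310,11,10));print(n,H)
E
python3 - <<'E'
from h import *
st();c=snap('top','t10');bed(c)
for x,y in((.4327,.37),(.428,.0616),(.428,-.2386),(.4487,-.3827)): near(c,x,y,r=.07)
E
```

```text
t 17.73 p [ 625.7 -109.8  197.7] yaw y -179.17 z [ 0.0025 -0.0311 -0.9995] w 84.8 F [-0.2  0.1  0.1] g 0.0 q [-0.29  0.42  0.12  1.26 -0.03 -1.88]
wide [0 0 0 0 0 0 0 0 0 0 0 0 0 0 0 0 0 0 2 1 0 0 2 1 1 0 0 0 0 0 4 0]
narrow [ 0  0  0  0  0  0  0  0  0  0  0  0  0  0  0  0  0  0  0  0  0  0  1  0
  0  0  0  0  0  0 11  0]
blob 623 c 432.8 369.8 sz 60.1 99.9 widthdir -1.3 z 29.3
blob 285 c 428.3 61.2 sz 42.6 66.8 widthdir -15.8 z 25.9
blob 287 c 428.4 -238.4 sz 43.2 67.4 widthdir 11.3 z 25.7
blob 286 c 448.2 -383.3 sz 43.0 68.0 widthdir -21.7 z 25.4
```

Request:
send_rows([
  [[-1, -0.0129, 0.032, 0, 0.031, 0, 0], [-1, -0.0129, 0.032, 0, 0, 0, -0.02], [-1, -0.0129, 0.032, 0, 0, 0, -0.02], [-1, -0.0129, 0.032, 0, 0, 0, 0], [-1, -0.0129, 0.032, 0, 0, 0, 0]],
])

```text
time_s: 18.2
tool_pos: [0.5606, 0.0515, 0.1967]
tool_rot: [-0.698, 0.716, -0.001, 0.0]
ft_force: [1.5, 1.0, -0.1]
width: 1.001
grasp_force: 0.0
```

Request:
send_rows([
  [[-1, -0.0129, 0.032, 0, 0, 0, 0], [-1, -0.0129, 0.032, 0, 0, 0, 0], [-1, -0.0129, 0.032, 0, 0, 0, 0], [-1, -0.0129, 0.032, 0, 0, 0, 0], [-1, -0.0129, 0.032, 0, 0, 0, 0]],
])

```text
time_s: 18.62
tool_pos: [0.4961, 0.2117, 0.1968]
tool_rot: [-0.698, 0.716, -0.001, 0.0]
ft_force: [0.9, 0.1, -0.5]
width: 1.002
grasp_force: 0.0
```

Request:
send_rows([
  [[-1, -0.0129, 0.032, 0, 0, 0, 0], [-1, -0.0129, 0.032, 0, 0, 0, 0], [-1, -0.0129, 0.032, -0.02, 0, 0, 0], [-1, -0.0129, 0.032, -0.02, 0, 0, 0], [-1, -0.0129, 0.032, -0.02, 0, 0, 0]],
])

```text
time_s: 19.03
tool_pos: [0.4318, 0.372, 0.1363]
tool_rot: [-0.698, 0.716, -0.001, 0.001]
ft_force: [0.7, -0.2, -0.1]
width: 1.0
grasp_force: 0.0
```

Request:
send_rows([
  [[-1, 0, 0, 0, 0, 0, 0], [-1, 0, 0, 0, 0, 0, 0]],
])

```text
time_s: 19.2
tool_pos: [0.431, 0.3716, 0.1353]
tool_rot: [-0.7, 0.715, -0.0, -0.001]
ft_force: [0.0, 0.1, 0.6]
width: 1.001
grasp_force: 0.0
```

Run:
```python
from h import *
st();c=snap('wrist','w11');near(c,.433,.37);c=snap('top','t11');bed(c)
a=cv2.imread('pics/t11.png')[130:215,195:345];cv2.imwrite('pics/t11b.png',cv2.resize(a,(800,453),interpolation=cv2.INTER_CUBIC))
```

```text
t 19.2 p [431.  371.6 135.3] yaw y 178.79 z [-0.0014 -0.0017 -1.    ] w 85.1 F [0.  0.1 0.6] g 0.0 q [ 0.56  0.35 -0.15  1.07 -0.   -0.99]
blob 8543 c 432.3 371.1 sz 59.9 98.8 widthdir -3.4 z 30.8
blob 495 c 386.2 425.6 sz 13.8 46.6 widthdir -58.7 z 31.6
wide [ 0  0  0  0  0  0  0  0  0  0  0  0  0  0  1  0  2  0  0  0  1  2  0  1
  0  1 52 58 57 52 29  0]
narrow [ 0  0  0  0  0  0  0  0  0  0  0  0  0  0  0  0  0  0  0  0  0  1  0  0
  0  0  0  0  0  0 10  0]
```

View pics/t11b.png

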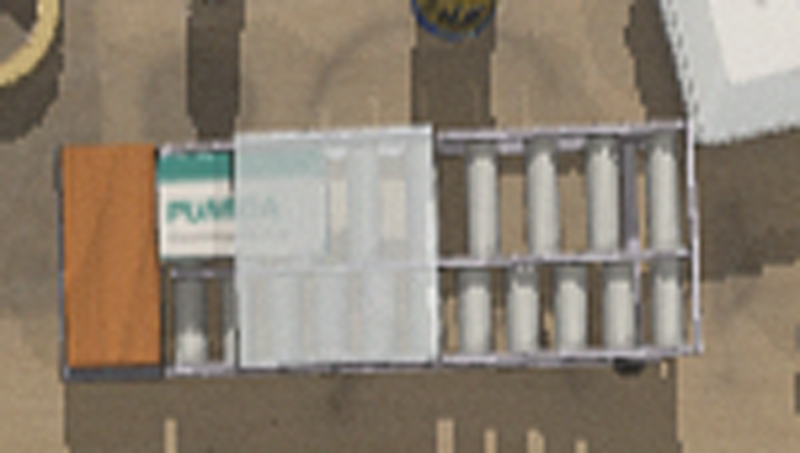

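The first large carton rests against the stop at (160–325, 155–257) in the crop. On to the second.

Request:
send_rows([
  [[-1, 0.0013, -0.0008, -0.035, 0.002, 0, -0.02], [-1, 0, 0, -0.035, 0, 0, 0], [-1, 0, 0, -0.023, 0, 0, 0], [-1, 0, 0, -0.01, 0, 0, 0], [-1, 0, 0, -0.0015, 0, 0, 0]],
])

```text
time_s: 19.72
tool_pos: [0.4338, 0.3682, 0.0305]
tool_rot: [-0.691, 0.723, 0.001, -0.001]
ft_force: [-0.0, 0.4, 0.3]
width: 0.997
grasp_force: 0.0
```

Request:
send_rows([
  [[0.3, 0, 0, 0, 0, 0, 0], [1, 0, 0, 0, 0, 0, 0], [1, 0, 0, 0, 0, 0, 0], [1, 0, 0, 0, 0, 0, 0], [1, 0, 0, 0, 0, 0, 0]],
])

```text
time_s: 20.13
tool_pos: [0.4347, 0.3699, 0.0334]
tool_rot: [-0.691, 0.723, -0.0, 0.002]
ft_force: [0.9, -1.7, 7.0]
width: 0.723
grasp_force: 28.7
```

Run:
```python
from h import *
st()
```

```text
t 20.13 p [434.7 369.9  33.4] yaw y 177.44 z [ 0.0033  0.0027 -1.    ] w 61.4 F [ 0.9 -1.7  7. ] g 28.7 q [ 0.56  0.44 -0.3   0.82  0.   -0.97]
```

Request:
send_rows([
  [[1, 0, 0, 0.01, 0, 0, 0], [1, 0, 0, 0.035, 0, 0, 0], [1, 0, 0, 0.035, -0.025, 0, 0.02], [1, 0, 0, 0.035, -0.025, 0, 0.02], [1, 0, 0, 0.035, -0.025, 0, 0.02]],
])

```text
time_s: 20.55
tool_pos: [0.4331, 0.3693, 0.1845]
tool_rot: [0.712, -0.701, 0.027, 0.025]
ft_force: [1.1, 0.4, -2.1]
width: 0.721
grasp_force: 28.9
```

Request:
send_rows([
  [[1, 0.01475, -0.0341, 0.005, -0.025, 0, 0], [1, 0.01475, -0.0341, 0.005, -0.022, 0, 0], [1, 0.01475, -0.0341, 0, 0, 0, 0], [1, 0.01475, -0.0341, 0, 0, 0, 0], [1, 0.01475, -0.0341, 0, 0, 0, 0]],
])

```text
time_s: 20.97
tool_pos: [0.5075, 0.1978, 0.1928]
tool_rot: [0.712, -0.7, 0.043, 0.041]
ft_force: [1.5, -0.0, -1.2]
width: 0.72
grasp_force: 28.9
```

Request:
send_rows([
  [[1, 0.01475, -0.0341, 0, 0, 0, 0], [1, 0.01475, -0.0341, 0, 0, 0, 0], [1, 0.01475, -0.0341, 0, 0, 0, 0], [1, 0.01475, -0.0341, 0, 0, 0, 0], [1, 0.01475, -0.0341, 0, 0, 0, 0]],
])

```text
time_s: 21.38
tool_pos: [0.5813, 0.0269, 0.1928]
tool_rot: [0.711, -0.7, 0.043, 0.042]
ft_force: [0.4, 1.6, -2.2]
width: 0.721
grasp_force: 28.9
```

Request:
send_rows([
  [[1, 0.01475, -0.0341, 0, 0, 0, 0], [1, 0.01475, -0.0341, 0, 0, 0, 0], [1, 0.01475, -0.0341, 0, 0, 0, 0], [1, 0.01475, -0.0341, 0, 0, 0, 0], [1, 0.01475, -0.0341, 0, 0, 0, 0]],
])

```text
time_s: 21.8
tool_pos: [0.655, -0.1436, 0.1927]
tool_rot: [0.711, -0.7, 0.043, 0.042]
ft_force: [0.9, 0.4, -1.3]
width: 0.723
grasp_force: 28.9
```

Request:
send_rows([
  [[1, 0.01475, -0.0341, 0, 0, 0, 0], [1, 0, 0, 0, 0, 0, 0], [1, 0, 0, 0, 0, 0, 0]],
])

```text
time_s: 22.05
tool_pos: [0.6696, -0.178, 0.1915]
tool_rot: [0.71, -0.701, 0.043, 0.042]
ft_force: [-0.8, -0.1, -1.8]
width: 0.72
grasp_force: 28.9
```

Run:
```python
from h import *
st()
```

```text
t 22.05 p [ 669.6 -178.   191.5] yaw y -179.26 z [ 0.0016 -0.1199 -0.9928] w 61.2 F [-0.8 -0.1 -1.8] g 28.9 q [-0.34  0.51  0.24  1.27 -0.11 -1.92]
```

Request:
send_rows([
  [[1, 0.001, 0.002, -0.03, 0, 0, 0], [1, 0, 0, -0.03, 0, 0, 0], [1, 0, 0, -0.02, 0, 0, 0], [1, 0, 0, -0.008, 0, 0, 0], [1, 0, 0, 0, 0, 0, 0]],
])

```text
time_s: 22.47
tool_pos: [0.6695, -0.1726, 0.1022]
tool_rot: [0.712, -0.7, 0.042, 0.043]
ft_force: [0.6, -0.4, -2.0]
width: 0.722
grasp_force: 28.9
```

Request:
send_rows([
  [[1, 0, 0, -0.003, 0, 0, 0], [1, 0, 0, 0, 0, 0, 0]],
])

```text
time_s: 22.63
tool_pos: [0.6712, -0.1738, 0.1021]
tool_rot: [0.711, -0.7, 0.044, 0.042]
ft_force: [-0.1, 0.8, -1.9]
width: 0.724
grasp_force: 28.9
```

Run:
```python
from h import *
st()
```

```text
t 22.63 p [ 671.2 -173.8  102.1] yaw y -179.07 z [ 0.0044 -0.1209 -0.9927] w 61.5 F [-0.1  0.8 -1.9] g 28.9 q [-0.33  0.55  0.09  1.06 -0.11 -1.92]
```

Request:
send_rows([
  [[1, 0, 0, -0.003, 0, 0.003, 0], [1, 0, 0, 0, 0, 0, 0]],
])

```text
time_s: 22.8
tool_pos: [0.6709, -0.1741, 0.0983]
tool_rot: [0.711, -0.7, 0.042, 0.043]
ft_force: [0.7, -0.4, -1.8]
width: 0.721
grasp_force: 28.9
```

Request:
send_rows([
  [[1, 0, 0, -0.0015, 0, 0, 0], [1, 0, 0, 0, 0, 0, 0]],
])

```text
time_s: 22.97
tool_pos: [0.6709, -0.1742, 0.0973]
tool_rot: [0.711, -0.7, 0.043, 0.043]
ft_force: [-1.3, 1.3, 4.9]
width: 0.721
grasp_force: 29.6
```

Request:
send_rows([
  [[-0.2, 0, 0, 0, 0, 0, 0], [-1, 0, 0, 0, 0, 0, 0], [-1, 0, 0, 0, 0, 0, 0], [-1, 0, 0, 0.01, 0, 0, 0], [-1, 0, 0, 0.02, 0, 0, 0]],
])

```text
time_s: 23.38
tool_pos: [0.6694, -0.1737, 0.1242]
tool_rot: [0.711, -0.7, 0.04, 0.044]
ft_force: [0.2, -0.3, -0.1]
width: 1.001
grasp_force: 0.0
```

Request:
send_rows([
  [[-1, 0, 0, 0.03, 0, 0, 0], [-1, 0, 0, 0.03, 0, 0, 0], [-1, -0.025, 0.025, 0.01, 0.03, 0, 0], [-1, -0.025, 0.025, 0, 0.03, 0, 0], [-1, -0.025, 0.025, 0, 0.03, 0, 0]],
])

```text
time_s: 23.8
tool_pos: [0.5951, -0.0985, 0.1974]
tool_rot: [0.712, -0.702, 0.011, 0.01]
ft_force: [0.8, 1.2, 0.9]
width: 1.001
grasp_force: 0.0
```

Run:
```python
from h import *
st()
```

```text
t 23.8 p [595.1 -98.5 197.4] yaw y -179.13 z [ 0.0014 -0.0297 -0.9996] w 85.1 F [0.8 1.2 0.9] g 0.0 q [-0.29  0.36  0.03  1.23 -0.03 -1.88]
```

Request:
send_rows([
  [[-1, -0.0278, 0.0267, 0, 0.03, 0, 0], [-1, -0.0278, 0.0267, 0, 0, 0, -0.071], [-1, -0.0278, 0.0267, 0, 0, 0, -0.071], [-1, -0.0278, 0.0267, 0, 0, 0, -0.07], [-1, -0.0278, 0.0267, -0.02, 0, 0, -0.07]],
])

```text
time_s: 24.22
tool_pos: [0.4577, 0.0341, 0.1798]
tool_rot: [-0.605, 0.796, -0.002, 0.002]
ft_force: [0.8, 0.8, -0.1]
width: 1.001
grasp_force: 0.0
```

Request:
send_rows([
  [[-1, -0.0278, 0.0267, -0.02, 0, 0, 0], [-1, 0, 0, -0.02, 0, 0, 0], [-1, 0, 0, 0, 0, 0, 0], [-1, 0, 0, 0, 0, 0, 0]],
])

```text
time_s: 24.55
tool_pos: [0.4312, 0.059, 0.1382]
tool_rot: [-0.607, 0.794, 0.0, -0.0]
ft_force: [0.2, 0.1, 0.5]
width: 0.999
grasp_force: 0.0
```

Run:
```python
from h import *
st();c=snap('wrist','w12');near(c,.428,.061);c=snap('top','t12');bed(c)
near(c,.428,-.2386);near(c,.4487,-.3827,r=.07)
```

```text
t 24.55 p [431.2  59.  138.2] yaw y 164.79 z [-8.e-04 -4.e-04 -1.e+00] w 84.9 F [0.2 0.1 0.5] g 0.0 q [-0.06  0.13 -0.45  0.99 -0.   -1.36]
blob 3808 c 428.7 62.1 sz 42.2 66.6 widthdir -15.3 z 26.7
wide [ 0  0  0  0  0  0  0  0  0  0 14 55 55 53 21  1  1  1  1  0  1  0  2  2
  3  0 54 51 58 52 38  0]
narrow [ 0  0  0  0  0  0  0  0  0  0  0  0  0  0  0  0  0  0  0  0  0  0  0  0
  0  0  0  0  0  0 10  0]
blob 283 c 428.0 -238.0 sz 42.8 65.9 widthdir 11.3 z 25.4
blob 292 c 448.2 -383.3 sz 42.9 67.8 widthdir -20.7 z 25.1
```

Request:
send_rows([
  [[-1, -0.0025, 0.0029, -0.035, 0, 0, 0], [-1, 0, 0, -0.035, 0, 0, 0], [-1, 0, 0, -0.026, 0, 0, 0], [-1, 0, 0, -0.01, 0, 0, 0], [-1, 0, 0, -0.002, 0, 0, 0]],
])

```text
time_s: 25.07
tool_pos: [0.4288, 0.0612, 0.0284]
tool_rot: [-0.606, 0.795, 0.001, -0.001]
ft_force: [-0.1, -0.3, -0.4]
width: 0.998
grasp_force: 0.0
```

Request:
send_rows([
  [[0.3, 0, 0, 0, 0, 0, 0], [1, 0, 0, 0, 0, 0, 0], [1, 0, 0, 0, 0, 0, 0], [1, 0, 0, 0, 0, 0, 0], [1, 0, 0, 0, 0, 0, 0]],
])

```text
time_s: 25.48
tool_pos: [0.4296, 0.0617, 0.0308]
tool_rot: [-0.607, 0.795, -0.001, 0.001]
ft_force: [0.0, -1.5, 7.3]
width: 0.515
grasp_force: 25.6
```

Request:
send_rows([
  [[1, 0, 0, 0, 0, 0, 0], [1, 0, 0, 0, 0, 0, 0]],
])

```text
time_s: 25.65
tool_pos: [0.4296, 0.0617, 0.0308]
tool_rot: [-0.607, 0.795, -0.001, 0.001]
ft_force: [0.7, -2.0, 7.3]
width: 0.509
grasp_force: 25.6
```

Run:
```python
from h import *
st()
```

```text
t 25.65 p [429.6  61.7  30.8] yaw y 164.74 z [ 2.1e-03 -8.0e-04 -1.0e+00] w 43.3 F [ 0.7 -2.   7.3] g 25.6 q [-0.05  0.26 -0.62  0.69 -0.   -1.36]
```

Request:
send_rows([
  [[1, 0, 0, 0.01, 0, 0, 0], [1, 0, 0, 0.035, 0, 0, 0.04], [1, 0, 0, 0.035, 0, 0, 0.08], [1, 0, 0, 0.035, 0, 0, 0.08], [1, 0, 0, 0.035, 0, 0, 0.081]],
])

```text
time_s: 26.07
tool_pos: [0.428, 0.0619, 0.1819]
tool_rot: [0.714, -0.7, 0.0, 0.0]
ft_force: [1.4, 0.2, -0.6]
width: 0.51
grasp_force: 26.3
```

Request:
send_rows([
  [[1, 0.0221, -0.0298, 0.01, -0.031, 0, 0], [1, 0.0221, -0.0298, 0, -0.031, 0, 0], [1, 0.0221, -0.0298, 0, -0.03, 0, 0], [1, 0.0221, -0.0298, 0, -0.03, 0, 0], [1, 0.0221, -0.0298, 0, 0, 0, 0]],
])

```text
time_s: 26.48
tool_pos: [0.5398, -0.088, 0.1904]
tool_rot: [0.711, -0.7, 0.044, 0.044]
ft_force: [1.4, 1.2, 0.1]
width: 0.509
grasp_force: 26.2
```

Request:
send_rows([
  [[1, 0.0221, -0.0298, 0, 0, 0, 0], [1, 0.0221, -0.0298, 0, 0, 0, 0], [1, 0.0221, -0.0298, 0, 0, 0, 0], [1, 0, 0, 0, 0, 0, 0], [1, 0, 0, 0, 0, 0, 0]],
])

```text
time_s: 26.9
tool_pos: [0.6057, -0.1781, 0.189]
tool_rot: [0.71, -0.701, 0.042, 0.044]
ft_force: [-1.2, 1.3, -0.4]
width: 0.51
grasp_force: 26.3
```

Run:
```python
from h import *
st()
```

```text
t 26.9 p [ 605.7 -178.1  189. ] yaw y -179.28 z [-0.0017 -0.1219 -0.9925] w 43.4 F [-1.2  1.3 -0.4] g 26.3 q [-0.37  0.4   0.06  1.19 -0.11 -1.96]
```

Request:
send_rows([
  [[1, 0.0005, 0.001, -0.03, 0, 0, 0], [1, 0, 0, -0.03, 0, 0, 0], [1, 0, 0, -0.02, 0, 0, 0], [1, 0, 0, -0.008, 0, 0, 0], [1, 0, 0, 0, 0, 0, 0]],
])

```text
time_s: 27.32
tool_pos: [0.6046, -0.1744, 0.1003]
tool_rot: [0.711, -0.7, 0.041, 0.044]
ft_force: [0.8, 0.4, 0.1]
width: 0.517
grasp_force: 26.2
```

Request:
send_rows([
  [[1, 0, 0, -0.002, 0, 0, 0], [1, 0, 0, 0, 0, 0, 0]],
])

```text
time_s: 27.48
tool_pos: [0.6064, -0.1755, 0.1011]
tool_rot: [0.711, -0.7, 0.044, 0.043]
ft_force: [-1.0, -0.6, 0.1]
width: 0.514
grasp_force: 26.2
```

Run:
```python
from h import *
st();c=snap('wrist','w13');cv2.imwrite('pics/w13b.png',cv2.resize(c['color'][:,:,::-1],(800,600)))
```

```text
t 27.48 p [ 606.4 -175.5  101.1] yaw y -179.14 z [ 0.0013 -0.123  -0.9924] w 43.7 F [-1.  -0.6  0.1] g 26.2 q [-0.36  0.45 -0.09  0.98 -0.11 -1.95]
```

View pics/w13b.png

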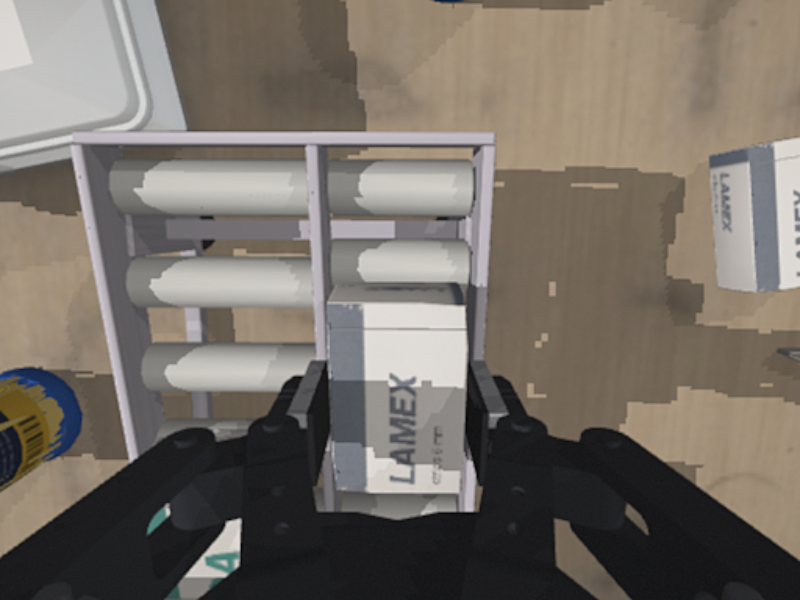

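The small carton at (330–467, 288–490) is centred between the divider and the rail. Now I'll lower it and release.

Request:
send_rows([
  [[1, 0, 0, -0.003, 0, 0, 0], [1, 0, 0, -0.001, 0, 0, 0], [1, 0, 0, 0, 0, 0, 0]],
])

```text
time_s: 27.78
tool_pos: [0.6058, -0.1756, 0.0958]
tool_rot: [0.711, -0.701, 0.043, 0.044]
ft_force: [0.4, -0.4, -0.6]
width: 0.512
grasp_force: 26.2
```

Request:
send_rows([
  [[1, 0, 0, -0.0015, 0, 0, 0], [1, 0, 0, 0, 0, 0, 0]],
])

```text
time_s: 27.95
tool_pos: [0.606, -0.1757, 0.0948]
tool_rot: [0.711, -0.701, 0.043, 0.044]
ft_force: [-1.3, -0.1, 3.1]
width: 0.511
grasp_force: 26.7
```

Request:
send_rows([
  [[0.3, 0, 0, 0, 0, 0, 0], [-0.6, 0, 0, 0, 0, 0, 0], [-0.8, 0, 0, 0, 0, 0, 0], [-0.8, 0, 0, 0.01, 0, 0, 0], [-0.8, 0, 0, 0.02, 0, 0, 0]],
])

```text
time_s: 28.37
tool_pos: [0.6046, -0.1751, 0.1224]
tool_rot: [0.711, -0.701, 0.041, 0.045]
ft_force: [0.9, 0.7, 1.3]
width: 0.901
grasp_force: 0.0
```

Request:
send_rows([
  [[-1, 0, 0, 0.03, 0, 0, 0], [-1, 0, 0, 0.03, 0, 0, 0], [-1, -0.03, -0.008, 0.01, 0.04, 0, 0], [-1, -0.03, -0.01, 0, 0.04, 0, 0], [-1, -0.03, -0.01, 0, 0.042, 0, 0]],
])

```text
time_s: 28.78
tool_pos: [0.5154, -0.2033, 0.1957]
tool_rot: [0.713, -0.701, 0.001, -0.001]
ft_force: [-0.7, -1.4, -0.8]
width: 1.001
grasp_force: 0.0
```

Request:
send_rows([
  [[-1, -0.03, -0.01, 0, 0, 0, 0.06], [-1, -0.03, -0.01, 0, 0, 0, 0.06], [-1, -0.027, -0.012, 0, 0, 0, 0.06], [-1, 0, 0, -0.02, 0, 0, 0], [-1, 0, 0, -0.02, 0, 0, 0]],
])

```text
time_s: 29.2
tool_pos: [0.4281, -0.2368, 0.1555]
tool_rot: [0.772, -0.636, 0.002, 0.0]
ft_force: [1.0, -0.2, -0.1]
width: 0.998
grasp_force: 0.0
```

Run:
```python
from h import *
st();c=snap('wrist','w14');near(c,.428,-.238,r=.07);c=snap('top','t14');bed(c)
near(c,.4487,-.3827,r=.07)
```

```text
t 29.2 p [ 428.1 -236.8  155.5] yaw y -168.95 z [ 0.0023 -0.0031 -1.    ] w 84.8 F [ 1.  -0.2 -0.1] g 0.0 q [-0.68  0.21 -0.31  1.05 -0.   -2.44]
blob 3386 c 429.6 -238.7 sz 42.1 66.3 widthdir 11.6 z 26.7
wide [ 0  0  0  0  0  0  0  0  0  0  9 52 55 52 21  0  1  0  0  0  1  1  0  1
  2  1 54 56 52 57 33  0]
narrow [ 0  0  0  0  0  0  0  0  0  0  0  0  0  0 12  0  0  0  0  0  0  0  0  0
  0  0  0  0  0  0 10  0]
```

Request:
send_rows([
  [[-1, 0.001, -0.0014, -0.035, 0.003, 0.002, 0.005], [-1, 0, 0, -0.035, 0, 0, 0], [-1, 0, 0, -0.035, 0, 0, 0], [-1, 0, 0, -0.015, 0, 0, 0], [-1, 0, 0, -0.006, 0, 0, 0]],
])

```text
time_s: 29.72
tool_pos: [0.4294, -0.2363, 0.0266]
tool_rot: [0.774, -0.633, -0.003, -0.0]
ft_force: [-0.3, 0.5, -0.1]
width: 0.998
grasp_force: 0.0
```

Request:
send_rows([
  [[-1, 0, 0, 0, 0, 0, 0], [0.3, 0, 0, 0, 0, 0, 0], [1, 0, 0, 0, 0, 0, 0], [1, 0, 0, 0, 0, 0, 0], [1, 0, 0, 0, 0, 0, 0]],
])

```text
time_s: 30.13
tool_pos: [0.4305, -0.2374, 0.0295]
tool_rot: [0.774, -0.633, -0.001, -0.0]
ft_force: [-0.9, 0.7, 5.6]
width: 0.508
grasp_force: 24.7
```

Request:
send_rows([
  [[1, 0, 0, 0, 0, 0, 0], [1, 0, 0, 0, 0, 0, 0], [1, 0, 0, 0, 0, 0, 0]],
])

```text
time_s: 30.38
tool_pos: [0.4304, -0.2374, 0.0294]
tool_rot: [0.774, -0.633, -0.001, -0.0]
ft_force: [-0.1, 1.1, 6.8]
width: 0.514
grasp_force: 24.9
```

Run:
```python
from h import *
st();c=snap('top','t15');bed(c);near(c,.4487,-.3827,r=.07)
```

```text
t 30.38 p [ 430.4 -237.4   29.4] yaw y -168.55 z [-7.e-04  8.e-04 -1.e+00] w 43.7 F [-0.1  1.1  6.8] g 24.9 q [-0.68  0.34 -0.49  0.74  0.   -2.45]
wide [ 0  0  0  0  0  0  0  0  0  0 11 53 55 50 27  0  3  1  2  3  0  2  0  2
  0  2 54 55 53 50 38  0]
narrow [ 0  0  0  0  0  0  0  0  0  0  0  0  0  0  0  0  0  0  0  0  0  0  0  0
  0  0 35 48 39 34 32  0]
blob 252 c 449.4 -383.4 sz 41.1 67.7 widthdir -21.5 z 25.4
```

Request:
send_rows([
  [[1, 0, 0, 0.01, 0, 0, 0], [1, 0, 0, 0.035, 0, 0, -0.03], [1, 0, 0, 0.035, 0, 0, -0.052], [1, 0.006, 0.002, 0.035, 0, 0, -0.052], [1, 0.02, 0.006, 0.035, 0, 0, -0.052]],
])

```text
time_s: 30.85
tool_pos: [0.4542, -0.2289, 0.1807]
tool_rot: [0.71, -0.704, -0.002, 0.0]
ft_force: [1.6, -2.3, -1.3]
width: 0.515
grasp_force: 26.6
```

Request:
send_rows([
  [[1, 0.03, 0.0105, 0.01, -0.031, 0, 0], [1, 0.03, 0.0105, 0, -0.031, 0, 0], [1, 0.03, 0.0105, 0, -0.03, 0, 0], [1, 0.03, 0.0105, 0, -0.03, 0, 0], [1, 0.03, 0.0105, 0, 0, 0, 0]],
])

```text
time_s: 31.27
tool_pos: [0.6071, -0.175, 0.1892]
tool_rot: [0.711, -0.701, 0.042, 0.043]
ft_force: [0.1, -1.2, -0.9]
width: 0.514
grasp_force: 26.5
```

Request:
send_rows([
  [[1, 0, 0, 0, 0, 0, 0], [1, 0, 0, -0.02, 0, 0, 0], [1, 0, 0, -0.02, 0, 0, 0], [1, 0, 0, 0, 0, 0, 0], [1, 0, 0, 0, 0, 0, 0]],
])

```text
time_s: 31.68
tool_pos: [0.6052, -0.1763, 0.1479]
tool_rot: [0.711, -0.701, 0.04, 0.044]
ft_force: [0.2, 0.5, -0.3]
width: 0.51
grasp_force: 26.5
```

Run:
```python
from h import *
st()
```

```text
t 31.68 p [ 605.2 -176.3  147.9] yaw y -179.23 z [-0.0038 -0.1183 -0.993 ] w 43.3 F [ 0.2  0.5 -0.3] g 26.5 q [-0.37  0.42 -0.01  1.1  -0.11 -1.95]
```

Request:
send_rows([
  [[1, 0.001, 0, -0.02, -0.003, -0.003, 0], [1, 0, 0, -0.02, 0, 0, 0], [1, 0, 0, -0.006, 0, 0, 0], [1, 0, 0, -0.002, 0, 0, 0], [1, 0, 0, 0, 0, 0, 0]],
])

```text
time_s: 32.1
tool_pos: [0.607, -0.1767, 0.1011]
tool_rot: [0.71, -0.701, 0.044, 0.043]
ft_force: [0.1, 0.5, -1.0]
width: 0.513
grasp_force: 26.5
```

Request:
send_rows([
  [[1, 0, 0, -0.002, 0, 0, 0], [1, 0, 0, 0, 0, 0, 0]],
])

```text
time_s: 32.27
tool_pos: [0.6073, -0.1767, 0.0992]
tool_rot: [0.71, -0.701, 0.044, 0.043]
ft_force: [-0.5, 0.6, -0.8]
width: 0.514
grasp_force: 26.5
```

Run:
```python
from h import *
st()
```

```text
t 32.27 p [ 607.3 -176.7   99.2] yaw y -179.23 z [ 0.0023 -0.1225 -0.9925] w 43.7 F [-0.5  0.6 -0.8] g 26.5 q [-0.37  0.46 -0.09  0.98 -0.11 -1.95]
```

Request:
send_rows([
  [[1, -0.001, 0, -0.003, 0, 0, 0], [1, 0, 0, -0.0015, 0, 0, 0], [1, 0, 0, 0, 0, 0, 0]],
])

```text
time_s: 32.52
tool_pos: [0.6058, -0.1764, 0.0936]
tool_rot: [0.711, -0.701, 0.043, 0.043]
ft_force: [-0.1, -0.2, -0.4]
width: 0.509
grasp_force: 26.6
```

Request:
send_rows([
  [[0.3, 0, 0, 0, 0, 0, 0], [-0.6, 0, 0, 0, 0, 0, 0], [-0.8, 0, 0, 0, 0, 0, 0], [-0.8, 0, 0, 0.01, 0, 0, 0], [-0.8, 0, 0, 0.02, 0, 0, 0]],
])

```text
time_s: 32.93
tool_pos: [0.6047, -0.1761, 0.1223]
tool_rot: [0.711, -0.701, 0.041, 0.044]
ft_force: [1.5, -0.3, -0.4]
width: 0.898
grasp_force: 0.0
```

Request:
send_rows([
  [[-1, 0, 0, 0.03, 0, 0, 0], [-1, 0, 0, 0.03, 0, 0, 0], [-1, -0.023, -0.03, 0.01, 0.04, 0, 0], [-1, -0.023, -0.03, 0, 0.04, 0, 0], [-1, -0.023, -0.03, 0, 0.042, 0, 0]],
])

```text
time_s: 33.35
tool_pos: [0.5368, -0.2666, 0.1959]
tool_rot: [0.713, -0.701, 0.002, -0.001]
ft_force: [0.0, -0.6, -1.3]
width: 1.0
grasp_force: 0.0
```

Request:
send_rows([
  [[-1, -0.023, -0.03, 0, 0, 0, -0.076], [-1, -0.023, -0.03, 0, 0, 0, -0.076], [-1, -0.023, -0.03, 0, 0, 0, -0.076], [-1, -0.019, -0.028, -0.02, 0, 0, -0.076], [-1, 0, 0, -0.02, 0, 0, -0.076]],
])

```text
time_s: 33.77
tool_pos: [0.4463, -0.3897, 0.155]
tool_rot: [-0.563, 0.827, -0.003, -0.0]
ft_force: [1.5, 1.2, -1.3]
width: 1.001
grasp_force: 0.0
```

Run:
```python
from h import *
st();c=snap('wrist','w16');near(c,.449,-.383,r=.07);c=snap('top','t16');bed(c)
```

```text
t 33.77 p [ 446.3 -389.7  155. ] yaw y 158.51 z [ 0.0024 -0.0049 -1.    ] w 85.1 F [ 1.5  1.2 -1.3] g 0.0 q [-0.86  0.37 -0.07  1.13 -0.   -2.05]
blob 265 c 474.5 -438.8 sz 17.0 18.4 widthdir -65.4 z 20.2
blob 3324 c 449.8 -383.2 sz 42.2 66.7 widthdir -20.9 z 26.7
wide [ 0  0  0  0  0  0  0  0  0  0 11 62 55 52 23  0  1  0  1  2  0  2  2  0
  1  0 54 57 55 50 36  0]
narrow [ 0  0  0  0  0  0  0  0  0  0  0  0  0  0  0  0  0  0  0  0  0  0  0  0
  0  0 35 38 41 39 32  0]
```

Request:
send_rows([
  [[-0.6, 0.0032, 0.0065, -0.035, 0.004, 0, 0.01], [-0.6, 0, 0, -0.035, 0, 0, 0], [-0.6, 0, 0, -0.03, 0, 0, 0], [-0.6, 0, 0, 0, 0, 0, 0], [-0.6, 0, 0, 0, 0, 0, 0]],
])

```text
time_s: 34.28
tool_pos: [0.4525, -0.377, 0.0541]
tool_rot: [-0.572, 0.82, 0.002, 0.001]
ft_force: [0.5, -0.1, 0.5]
width: 0.803
grasp_force: 0.0
```

Run:
```python
from h import *
st();c=snap('wrist','w17');near(c,.449,-.383,r=.07)
cv2.imwrite('pics/w17b.png',cv2.resize(c['color'][:,:,::-1],(800,600)))
```

```text
t 34.28 p [ 452.5 -377.    54.1] yaw y 159.75 z [-6.e-04  5.e-03 -1.e+00] w 68.2 F [ 0.5 -0.1  0.5] g 0.0 q [-0.84  0.45 -0.22  0.9   0.   -2.06]
blob 759 c 474.8 -439.2 sz 17.1 19.1 widthdir -58.7 z 20.2
blob 8549 c 450.0 -383.1 sz 42.5 66.7 widthdir -20.9 z 26.7
```

View pics/w17b.png

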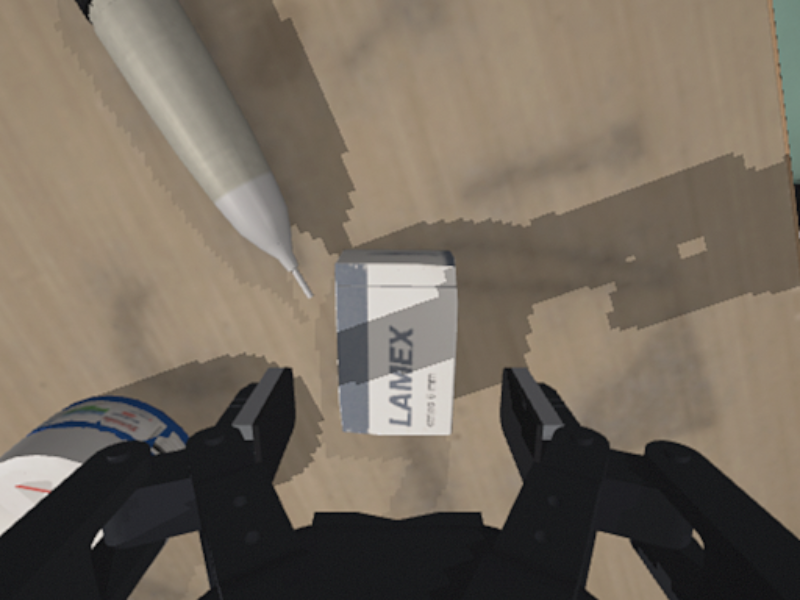

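The view shows the carton centred at (397,345) between the fingers. The grinder tip at (310,295) and the pot at lower left are both clear of them.

Request:
send_rows([
  [[-0.6, -0.002, -0.004, -0.012, -0.005, 0, 0], [-0.6, 0, 0, -0.01, 0, 0, 0], [-0.6, 0, 0, -0.003, 0, 0, 0], [-0.6, 0, 0, 0, 0, 0, 0], [0.3, 0, 0, 0, 0, 0, 0]],
])

```text
time_s: 34.75
tool_pos: [0.4504, -0.382, 0.0294]
tool_rot: [-0.571, 0.821, -0.001, -0.0]
ft_force: [-0.0, -0.4, 0.2]
width: 0.68
grasp_force: 0.0
```

Request:
send_rows([
  [[1, 0, 0, 0, 0, 0, 0], [1, 0, 0, 0, 0, 0, 0], [1, 0, 0, 0, 0, 0, 0], [1, 0, 0, 0, 0, 0, 0], [1, 0, 0, 0, 0, 0, 0]],
])

```text
time_s: 35.17
tool_pos: [0.4503, -0.3822, 0.0295]
tool_rot: [-0.571, 0.821, -0.001, -0.0]
ft_force: [0.3, 0.6, 7.0]
width: 0.517
grasp_force: 26.1
```

Run:
```python
from h import *
st();c=snap('top','t17');bed(c)
```

```text
t 35.17 p [ 450.3 -382.2   29.5] yaw y 159.58 z [ 0.0016 -0.0023 -1.    ] w 44.0 F [0.3 0.6 7. ] g 26.1 q [-0.85  0.47 -0.26  0.84 -0.   -2.06]
wide [ 0  0  0  0  0  0  0  0  0  0 10 56 47 55 23  2  2  1  0  0  1  0  2  2
  0  2 55 52 53 55 36  0]
narrow [ 0  0  0  0  0  0  0  0  0  0  0  0  0  0  0  0  0  0  0  0  0  0  0  0
  0  0 37 43 42 37 35  0]
```

Request:
send_rows([
  [[1, 0, 0, 0.01, 0, 0, 0], [1, 0, 0, 0.035, 0, 0, 0], [1, 0, 0, 0.035, 0, 0, 0.09], [1, 0, 0, 0.035, 0, 0, 0.09], [1, 0, 0, 0.035, 0, 0, 0.09]],
])

```text
time_s: 35.63
tool_pos: [0.4497, -0.3816, 0.181]
tool_rot: [-0.678, 0.736, -0.001, -0.0]
ft_force: [0.9, -1.4, -0.4]
width: 0.511
grasp_force: 26.0
```

Request:
send_rows([
  [[1, 0.0223, 0.0293, 0.01, 0, 0, 0.1], [1, 0.0223, 0.0293, 0, -0.031, 0, 0], [1, 0.0223, 0.0293, 0, -0.031, 0, 0], [1, 0.0223, 0.0293, 0, -0.03, 0, 0], [1, 0.0223, 0.0293, 0, -0.03, 0, 0]],
])

```text
time_s: 36.05
tool_pos: [0.5621, -0.234, 0.1897]
tool_rot: [0.71, -0.701, 0.045, 0.044]
ft_force: [1.2, -0.4, -1.2]
width: 0.516
grasp_force: 26.1
```

Request:
send_rows([
  [[1, 0.0223, 0.0293, 0, 0, 0, 0], [1, 0.0223, 0.0293, 0, 0, 0, 0], [1, 0, 0, -0.02, 0, 0, 0], [1, 0, 0, -0.02, 0, 0, 0], [1, 0, 0, 0, 0, 0, 0]],
])

```text
time_s: 36.47
tool_pos: [0.6049, -0.1752, 0.1455]
tool_rot: [0.711, -0.7, 0.041, 0.044]
ft_force: [0.4, 0.1, -1.4]
width: 0.514
grasp_force: 26.0
```

Run:
```python
from h import *
st()
```

```text
t 36.47 p [ 604.9 -175.2  145.5] yaw y -179.13 z [-0.0038 -0.1208 -0.9927] w 43.7 F [ 0.4  0.1 -1.4] g 26.0 q [-0.37  0.42 -0.02  1.09 -0.11 -1.95]
```

Request:
send_rows([
  [[1, 0.0005, -0.001, -0.02, -0.001, 0, 0], [1, 0, 0, -0.02, 0, 0, 0], [1, 0, 0, -0.006, 0, 0, 0], [1, 0, 0, -0.002, 0, 0, 0], [1, 0, 0, 0, 0, 0, 0]],
])

```text
time_s: 36.88
tool_pos: [0.6066, -0.1782, 0.1014]
tool_rot: [0.71, -0.701, 0.044, 0.044]
ft_force: [0.8, 0.1, -0.9]
width: 0.511
grasp_force: 26.0
```

Run:
```python
from h import *
st()
```

```text
t 36.88 p [ 606.6 -178.2  101.4] yaw y -179.26 z [ 0.0011 -0.1238 -0.9923] w 43.5 F [ 0.8  0.1 -0.9] g 26.0 q [-0.37  0.45 -0.09  0.99 -0.12 -1.95]
```

Request:
send_rows([
  [[1, 0, 0, -0.003, 0, 0, 0], [1, 0, 0, -0.003, 0, 0, 0], [1, 0, 0, -0.001, 0, 0, 0], [1, 0, 0, 0, 0, 0, 0]],
])

```text
time_s: 37.22
tool_pos: [0.6067, -0.1779, 0.0938]
tool_rot: [0.71, -0.701, 0.044, 0.044]
ft_force: [-0.1, -0.3, -0.6]
width: 0.508
grasp_force: 26.1
```

Request:
send_rows([
  [[0.3, 0, 0, 0, 0, 0, 0], [-0.6, 0, 0, 0, 0, 0, 0], [-0.8, 0, 0, 0, 0, 0, 0], [-0.8, 0, 0, 0.01, 0, 0, 0], [-0.8, 0, 0, 0.02, 0, 0, 0]],
])

```text
time_s: 37.63
tool_pos: [0.6056, -0.1774, 0.1223]
tool_rot: [0.711, -0.701, 0.042, 0.045]
ft_force: [-0.3, -1.0, 0.4]
width: 0.904
grasp_force: 0.0
```

Request:
send_rows([
  [[-1, 0, 0, 0.03, 0, 0, 0], [-1, 0, 0, 0.03, 0, 0, 0], [-1, -0.03, -0.008, 0.01, 0.04, 0, 0], [-1, -0.03, -0.01, 0, 0.04, 0, 0], [-1, -0.03, -0.01, 0, 0.042, 0, 0]],
])

```text
time_s: 38.05
tool_pos: [0.5163, -0.2056, 0.1955]
tool_rot: [0.712, -0.702, 0.002, -0.001]
ft_force: [-0.0, -1.0, 0.6]
width: 0.999
grasp_force: 0.0
```

Request:
send_rows([
  [[-1, -0.03, -0.01, 0, 0, 0, 0], [-1, -0.03, -0.01, 0, 0, 0, 0], [-1, -0.025, -0.01, 0, 0, 0, 0], [-1, 0, 0, 0, 0, 0, 0], [-1, 0, 0, 0, 0, 0, 0]],
])

```text
time_s: 38.47
tool_pos: [0.431, -0.2364, 0.1948]
tool_rot: [0.711, -0.703, 0.002, 0.0]
ft_force: [0.5, -0.1, -0.2]
width: 1.001
grasp_force: 0.0
```

Request:
send_rows([
  [[-1, 0, 0, 0, 0, 0, 0], [-1, 0, 0, 0, 0, 0, 0], [-1, 0, 0, 0, 0, 0, 0], [-1, 0, 0, 0, 0, 0, 0], [-1, 0, 0, 0, 0, 0, 0]],
])

```text
time_s: 38.88
tool_pos: [0.4321, -0.2355, 0.1933]
tool_rot: [0.712, -0.702, 0.001, 0.0]
ft_force: [-0.3, 0.4, 0.0]
width: 1.001
grasp_force: 0.0
```

Run:
```python
from h import *
st();c=snap('top','t18');bed(c)
a=cv2.imread('pics/t18.png');cv2.imwrite('pics/t18b.png',cv2.resize(a[100:300,60:500],(800,364),interpolation=cv2.INTER_CUBIC))
z=cv2.resize(a[130:215,195:345],(800,453),interpolation=cv2.INTER_CUBIC);cv2.imwrite('pics/t18c.png',z)
```

```text
t 38.88 p [ 432.1 -235.5  193.3] yaw y -179.18 z [ 8.0e-04 -1.8e-03 -1.0e+00] w 85.1 F [-0.3  0.4  0. ] g 0.0 q [-0.67  0.19 -0.23  1.15 -0.   -2.25]
wide [ 0  0  0  0  0  0  0  0  0  0 10 60 58 51 23  0  0  2  3  2  1  0  0  1
  0  2 52 53 58 51 32  0]
narrow [ 0  0  0  0  0  0  0  0  0  0 18 38 33 40 21  0  0  0  0  0  0  0  0  0
  0  0 37 42 41 34 32  0]
```

View pics/t18c.png

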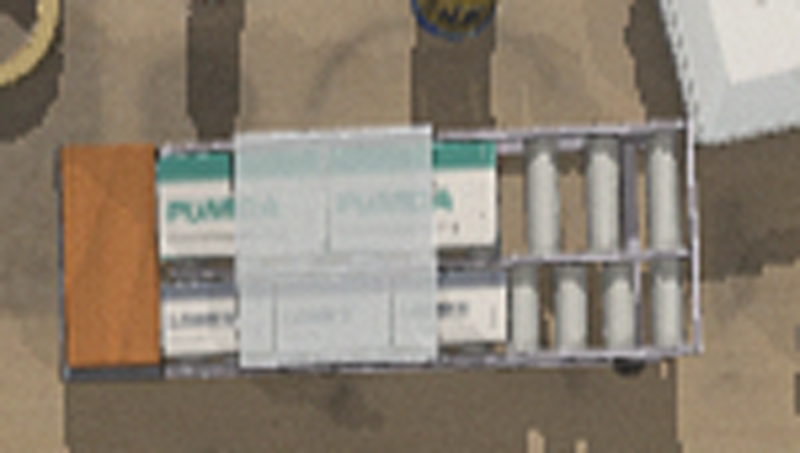

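View pics/t18b.png

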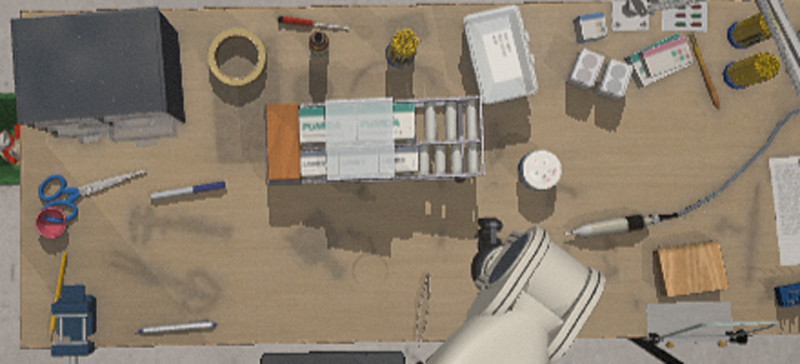

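Both lanes are filled end to end against the stop, with two large cartons (to x≈497) and three small ones (to x≈505). Everything else is undisturbed, so I'm handing in.

```bash
python3 -c "
from plant import *
print(sign_off())"
```

```text
the job is handed in; nothing more can be done
None
```

I pressed the stop fully home, then loaded both large cartons in the wide lane and all three small ones in the narrow lane. All are at rest against the stop or the carton before them, and the job is handed in (no verdict shown).

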